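# Set a sprung jaw to a spacer and hold it tight

## Robot

A 7-joint arm with a two-finger parallel gripper is mounted at the origin on the work surface. World frame = base frame: x ahead of the robot, y to its left, z up, the work surface at z = 0. Lengths are in m, angles in rad, forces in N, time in s.
With the tool pointing down it reaches from about 0.4 to 0.85 m from the base axis. Payload 4.5 kg.
Tool frame: the origin (TCP) lies midway between the tips of the shut fingers; the grasp point (between the pads) lies 19 mm behind it; z points along the fingers, x is the direction in which the jaws open and shut, and the axes are right-handed (so a half turn about z gives the same grasp; the last joint's range is limited). The gripper opens to 88 mm and grips with 3 to 60 N. Pads are 18 mm wide; open, the fingers measure 123 mm over their backs; the gripper's body (75 mm by 187 mm) begins 45 mm behind the grasp point.
Start: joints at [1.282, 0.689, -0.195, 1.565, 0.157, 0.902, -0.215], TCP at [0.198, -0.593, 0.239] pointing down, gripper open.
Joint ranges: [-3.01, 3.01], [-0.46, 2.08], [-1.47, 1.51], [0.13, 2.56], [-1, 4.14], [0.04, 2.09], [-2.66, 2.66]. Speed limits (rad/s): [2.57, 2.57, 3.14, 3.14, 3.14, 3.14, 3.14].

## Interface

Orientations are given as a unit quaternion [x, y, z, w].
In Python, from plant import r gives the robot as it stands. The module is installed in compiled form; this text tells all that it offers.
- The arm moves only by the tool play_rows, never from a script. Its argument "increments" is a list of rows, each a list of 7 numbers: the opening, from 0 (shut) to 1 (fully open), then the shift along the tool's x, y, z in mm, then the turn, a rotation vector about the tool's x, y, z in rad. In form: [[hand, dx, dy, dz, wx, wy, wz], ...]. A call has exactly 8 rows; each row shifts and turns the pose as measured when the row begins, along the tool's axes as they then stand; what a row does not reach is not made up. A row lasts 1/8 s, in which the tool goes at most 62.5 mm and 10.7 degrees, less where a joint would pass 70% of its speed; a pose out of reach is approached as far as the arm can. A call is refused whole if a number of a shift passes 62.5 or a number of a turn 0.188, either way. A call with a gripper value outside its range is refused whole. The fingers move at their own pace and stop on an object; "grip_force" is the grip in N (left out, the last holds). Time passes only in rows, so rows that do not move let the fingers close, or fill a call up. It gives the time, the measured TCP pose, the force and the opening at its end, in the units of the state.
- r.get_state(): the state, without advancing time (a new reading comes with each control period).
- r.snapshot(name): name is "side" or "top"; returns the picture (420x560x3 uint8, red, green, blue); there is no depth.
- r.get_calibration(name): a dict with "fx", "fy", "cx", "cy" (pixels), "R" (3x3) and "t" (3): a world point X has camera coordinates R X + t. Camera axes: x right, y down, z forward; pixel columns grow to the right and rows downward; lengths in m; the calibration is good to about 2 mm. A picture is of the moment at which its call begins. get_calibration takes no time and is no camera call.
- r.finish_job(): hands the job in, once; it reports no verdict.
The state is a dict: "clock": time; "q": joint angles; "qd": joint speeds; "joint_torque": joint torques, N m; "tool_pos": TCP position; "eef_rot": TCP orientation; "contact_force": force on the tool from outside, world axes, zero at the start; "moment": the same for the moment, N m; "opening": opening from 0.0 (shut) to 1.0 (fully open).
Only numpy, scipy, OpenCV 4.12 (cv2) and the standard library are available. Lean on these libraries where they do the work, as an engineer would, in place of code of your own. Each camera call takes 0.05 s, during which the arm holds its last target.

## Task

Two sprung-jaw setting fixtures stand on the bench, and only one has a gap wide enough for the spacer with the orange tab. Take the spacer out of its wooden holder, slide it down into that gap until it stands on the fixture's floor, about centred across the jaw, and let go of it; then push that fixture's blue jaw from behind until the spacer is pressed flush between jaw and fence, and finish while still holding the jaw pressed firmly there, so that a colleague can tighten the screws. Leave the other fixture's jaw and the parts lying around as they are.

Things in the scene. Friction and masses are not known exactly. Their poses are not given: they have to be found in the camera images.
- spacer: Aluminium block 14 mm thick (x) by 50 mm wide (y) by 42 mm tall, with an orange grip tab on top, 14 (x) by 26 mm (y), from 42 to 70 mm above the underside. 0.10 to 0.21 kg. Origin: centre of the underside, z up; same either way round. Starts upright in the holder's slot, 12 mm deep in it (underside 18 mm over the bench).
- holder: Fixed light wooden block 60 (x) by 80 (y) by 30 mm tall with one slot, 17 by 53 mm, 12 mm deep, in the middle of its top; the slot's long side lies along y. Origin at the centre of the underside.
- fixture_a: Dark green fixture, 20 mm gap at rest. Origin: centre of underside; x runs from jaw to fence. Base 150 (x) by 80 (y) by 12 mm; its top, pale there, is the gap's floor. Fixed fence at x = 30 (inner face) to 50 mm, 80 mm wide, top 52 mm over the bench. The blue jaw slides along x towards it. Behind the jaw: spring rods and a bracket (x -74 to -64 mm), all under 30 mm high; free above that.
- jaw_a: Blue sprung jaw of fixture_a, 20 mm thick (x), 70 mm wide (y), top 52 mm over the bench. Origin: lower edge of its gap-side face, mid-width, 13 mm over the bench, at fixture x = 10 mm at rest; back face at x = -20 mm of its own frame. Slides up to 19 mm in +x. A spring returns it: 2 N at rest, 3.2 N at 6 mm, where it meets the spacer.
- fixture_b: Fixed setting fixture of the same make and size as fixture_a, but its gap is only 9 mm at rest, too narrow for the spacer. Same origin and axes.
- jaw_b: Blue sprung jaw of fixture_b, same as jaw_a; at rest its face is at x = 21 mm of fixture_b. To be left alone.
- bearing: Bystander: loose steel bearing ring, 52 mm outer diameter, 16 mm high, origin at the centre of the underside.
- hub: Bystander: loose dark steel flanged hub, 64 mm diameter, 45 mm high, origin at the centre of the underside.
- pin: Bystander: loose steel pin standing upright, 30 mm diameter, 60 mm high, origin at the centre of the underside.
- mallet: Bystander: hammer lying on the bench along its x, 280 mm long, handle to -x.
Mind the look-alikes: they are no part of the job. What is shaped like the fixture_a but purple or red is not meant.

How it is judged:
By the outcome, as a careful person would: the job done as asked, in the order asked, and still so for the second after the job is handed in, while the arm keeps its last pose, push and grip.
It also fails if it takes over 51 s, if anything falls off the work surface, if the arm or the gripper's body presses on something with over 40 N, if the wrist force passes 120 N, or if a joint passes its speed limit or range.

## Working session

There is one attempt and no reset: what is moved stays moved. The work goes in short steps, Python scripts to look and compute and a tool call to move; the robot and the scene stay as the last step left them, time stands still between calls to the robot, and variables do not carry over. Pictures are saved under pics/ and viewed, and the job is handed in when it is done.

Besides the shell and the picture viewer there is one more tool, called after "Request:" as name(argument=value, ...), one argument or row to a line, values as JSON. play_rows: Moves the arm, as the interface text tells. Its arguments: {"type":"object","properties":{"increments":{"type":"array"},"grip_force":{"type":"number"}},"required":["increments"]}

```bash
mkdir -p pics; python3 - <<'E'
from plant import r
import cv2
for n in("side","top"):
    cv2.imwrite(f"pics/{n}0.png",r.snapshot(n)[:,:,::-1]); c=r.get_calibration(n); print(n,c)
print(r.get_state())
E
```

```text
side {'fx': 516.3980470947805, 'fy': 516.3980470947805, 'cx': 281.1079262472716, 'cy': 209.6297038598464, 'R': array([[-0.97056923, -0.24067162, -0.00851726],
       [-0.15891956,  0.66665502, -0.72822775],
       [ 0.18094183, -0.70544189, -0.68528228]]), 't': array([0.56009565, 0.16981313, 1.01543323])}
top {'fx': 543.3277150492294, 'fy': 543.3277150492294, 'cx': 285.5030192210052, 'cy': 208.7608013793174, 'R': array([[-0.01685155, -0.99970134,  0.01769884],
       [-0.99514738,  0.01505329, -0.09723726],
       [ 0.09694179, -0.01925155, -0.99510385]]), 't': array([-0.06957688,  0.57734038,  1.50623548])}
{'clock': 0.1, 'q': array([ 1.28181362,  0.68984326, -0.19452394,  1.56621097,  0.15731221,
        0.90251489, -0.21506585]), 'qd': array([ 0.00101823, -0.00212791,  0.00026865, -0.00189283,  0.00044721,
       -0.00039247, -0.00013085]), 'joint_torque': array([-3.56953213e-03, -5.28507257e+01, -1.27174169e+00, -1.53838563e+01,
       -5.26151899e-02,  1.99356953e-03,  5.18137017e-05]), 'tool_pos': array([ 0.19803621, -0.59221344,  0.23803357]), 'eef_rot': array([ 8.11577883e-01, -5.84243710e-01, -6.78697571e-04, -4.08707175e-04]), 'contact_force': array([-0.2573693 ,  0.16209398,  0.71663212]), 'moment': array([-0.00698971, -0.05017661,  0.01935294]), 'opening': 1.0007722622086421}
```

View pics/side0.png

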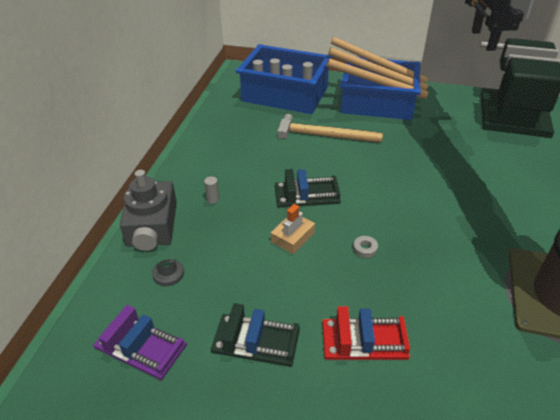

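View pics/top0.png

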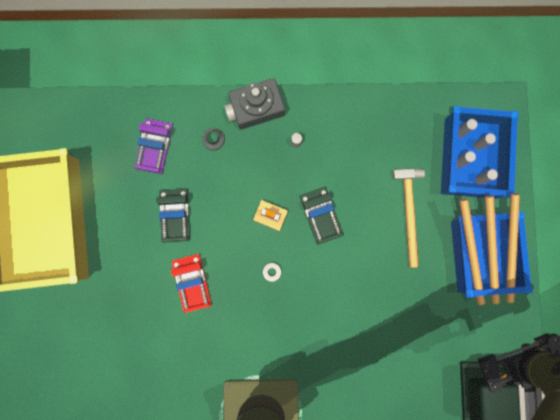

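The side view shows dark green fixtures at about (257,335) and (308,190), with the holder and orange tab at (293,225). In the top view they are at (173,215), (322,215) and (270,214). I'll zoom in on each.

```bash
python3 - <<'E'
import cv2,numpy as np
t=cv2.imread("pics/top0.png");s=cv2.imread("pics/side0.png")
def z(im,x,y,w,h):return cv2.resize(im[y:y+h,x:x+w],(400,300),interpolation=cv2.INTER_CUBIC)
cv2.imwrite("pics/z0.png",np.vstack([np.hstack([z(t,133,185,80,60),z(t,282,185,80,60)]),np.hstack([z(s,205,297,100,75),z(s,260,160,100,75)])]))
cv2.imwrite("pics/z1.png",np.hstack([z(t,240,192,60,45),z(s,260,197,68,51)]))
E
```

```text
(no output)
```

View pics/z0.png

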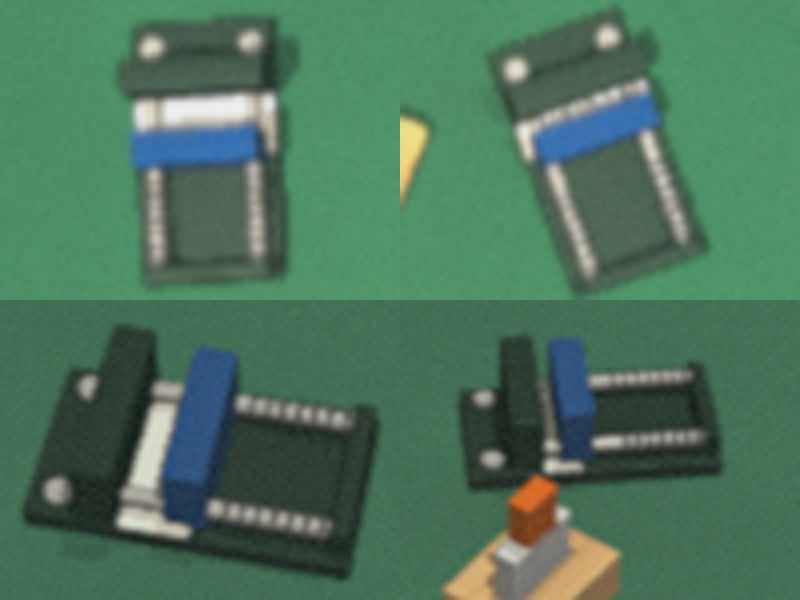

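View pics/z1.png

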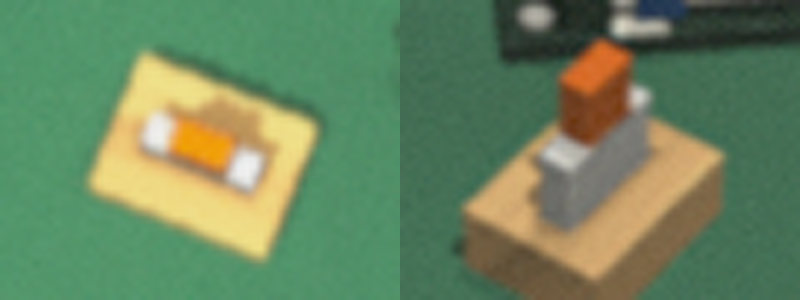

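```bash
cat > h.py <<'E'
import cv2,numpy as np
from plant import r
C={n:r.get_calibration(n) for n in("side","top")}
def cast(n,uv,z):
    c=C[n];uv=np.atleast_2d(uv).astype(float)
    d=np.c_[(uv[:,0]-c["cx"])/c["fx"],(uv[:,1]-c["cy"])/c["fy"],np.ones(len(uv))]@c["R"]
    o=-c["R"].T@c["t"]; return o+d*((z-o[2])/d[:,2])[:,None]
def proj(n,X):
    c=C[n];p=np.atleast_2d(X)@c["R"].T+c["t"];return np.c_[c["fx"]*p[:,0]/p[:,2]+c["cx"],c["fy"]*p[:,1]/p[:,2]+c["cy"]]
S=8
def up(im,x,y,w,h): return cv2.resize(im[y:y+h,x:x+w],None,fx=S,fy=S,interpolation=cv2.INTER_CUBIC)
def rect(mask,x,y):
    cs,_=cv2.findContours(mask.astype(np.uint8),cv2.RETR_EXTERNAL,cv2.CHAIN_APPROX_NONE)
    c=max(cs,key=cv2.contourArea)
    b=cv2.boxPoints(cv2.minAreaRect(c)); return (b+.5)/S-.5+[x,y],c
E
python3 - <<'E'
from h import *
for n in C: print(n,-C[n]["R"].T@C[n]["t"])
t=cv2.imread("pics/top0.png")
def do(name,box,f,z):
    x,y,w,h=box;u=up(t,*box);hsv=cv2.cvtColor(u,cv2.COLOR_BGR2HSV).astype(int)
    b,c=rect(f(hsv),x,y);P=cast("top",b,z);P=P[:,:2]
    print(name,P.mean(0).round(4),[np.linalg.norm(P[i]-P[i-1]).round(4) for i in(1,2)],np.degrees(np.arctan2(*(P[1]-P[0])[::-1])).round(1),np.degrees(np.arctan2(*(P[2]-P[1])[::-1])).round(1)); print(b.round(1).tolist())
H=lambda a,b,s,v:(lambda q:(q[...,0]>=a)&(q[...,0]<=b)&(q[...,1]>s)&(q[...,2]>v))
do("jawA",(140,190,70,60),H(100,125,120,90),.052)
do("jawB",(290,190,60,50),H(100,125,120,90),.052)
do("tab",(240,192,60,45),H(5,18,200,150),.088)
do("holder",(240,192,60,45),H(5,35,90,150),.03)
u=up(t,140,190,70,60);print([u[y*S,(172-140)*S].tolist() for y in range(14,32)])
E
```

```text
side [0.38686388 0.73792149 0.82429151]
top [ 0.42734912 -0.0492496   1.55623115]
jawA [0.5633 0.2369] [np.float64(0.0706), np.float64(0.0204)] -87.7 -176.8
[[158.8, 211.3], [184.3, 209.9], [184.7, 217.3], [159.2, 218.7]]
jawB [ 0.5668 -0.1769] [np.float64(0.0709), np.float64(0.0199)] -70.6 -161.2
[[307.8, 211.8], [331.6, 203.0], [334.0, 209.7], [310.3, 218.5]]
tab [ 0.5586 -0.035 ] [np.float64(0.0132), np.float64(0.0209)] -23.7 -114.0
[[265.3, 214.1], [267.3, 209.6], [274.3, 212.6], [272.4, 217.1]]
holder [ 0.559  -0.0348] [np.float64(0.064), np.float64(0.0827)] -22.8 -113.2
[[252.2, 220.0], [260.7, 199.0], [287.8, 210.1], [279.3, 231.0]]
[[120, 125, 118], [197, 198, 195], [235, 235, 235], [238, 238, 238], [223, 226, 228], [190, 202, 206], [163, 164, 162], [160, 127, 103], [168, 113, 65], [172, 111, 56], [176, 112, 57], [180, 115, 58], [180, 116, 58], [158, 102, 53], [110, 84, 53], [83, 87, 66], [83, 96, 76], [83, 99, 77]]
```

```bash
python3 - <<'E'
from h import *
t=cv2.imread("pics/top0.png");s=cv2.imread("pics/side0.png")
# expected projections of measured geometry into both views, overlays
def fx(o,yaw,pts):
    c,si=np.cos(yaw),np.sin(yaw);p=np.array(pts,float);return np.c_[o[0]+c*p[:,0]-si*p[:,1],o[1]+si*p[:,0]+c*p[:,1],p[:,2]]
a=np.radians(2.7);O=(0.5633,0.2369)
polys=[fx(O,a,[[10,-35,52],[10,35,52],[-10,35,52],[-10,-35,52]]*np.array([1e-3]*3)),
fx(O,a,np.array([[75,-40,12],[75,40,12],[-75,40,12],[-75,-40,12]])*1e-3),
fx(O,a,np.array([[30,-40,52],[30,40,52],[50,40,52],[50,-40,52]])*1e-3)]
b=np.radians(-23);Q=(.5588,-.0349)
polys+=[fx(Q,b,np.array([[7,-13,88],[7,13,88],[-7,13,88],[-7,-13,88]])*1e-3),fx(Q,b,np.array([[7,-25,60],[7,25,60],[-7,25,60],[-7,-25,60]])*1e-3),fx(Q,b,np.array([[30,-40,30],[30,40,30],[-30,40,30],[-30,-40,30]])*1e-3)]
def ov(n,im,x,y,w,h,k,lo,hi):
    u=cv2.resize(im[y:y+h,x:x+w],None,fx=k,fy=k,interpolation=cv2.INTER_CUBIC)
    for P in polys[lo:hi]:
        cv2.polylines(u,[np.round(((proj(n,P)-[x,y]+.5)*k-.5)*8).astype(int)],True,(0,0,255),1,cv2.LINE_AA,3)
    return cv2.resize(u,(400,300))
cv2.imwrite("pics/o0.png",np.vstack([np.hstack([ov("top",t,133,185,80,60,5,0,3),ov("top",t,240,192,60,45,5,3,6)]),np.hstack([ov("side",s,205,297,100,75,5,0,3),ov("side",s,260,197,68,51,5,3,6)])]))
E
```

```text
(no output)
```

View pics/o0.png

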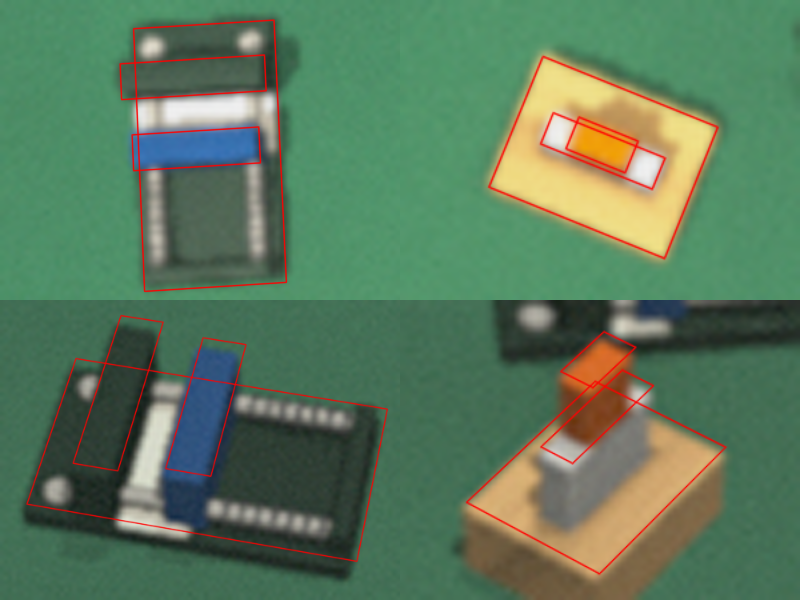

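```bash
python3 - <<'E'
from h import *
t=cv2.imread("pics/top0.png").astype(float)
A=[];B=[];K=[]
for u in range(166,181):
    col=t[:,u]; 
    g=col[198:225,2] # red channel: white high, blue low, dark low
    rows=np.arange(198,225)
    k=np.argmax(g); 
    def cross(seq,rr,th):
        for i in range(1,len(seq)):
            if (seq[i-1]-th)*(seq[i]-th)<=0: return rr[i-1]+(seq[i-1]-th)/(seq[i-1]-seq[i]+1e-9)
    A.append((u,cross(g[k::-1],rows[k::-1],(g[k]+75)/2))); B.append((u,cross(g[k:],rows[k:],(g[k]+58)/2)))
    bl=col[198:225,0]-col[198:225,2]; kk=np.argmax(bl); K.append((u,cross(bl[kk:],rows[kk:],bl[kk]/2)))
for n,E,z in(("fence foot",A,.012),("jaw front top",B,.052),("jaw back top",K,.052)):
    P=cast("top",E,z)[:,:2]; m=P.mean(0); l=cv2.fitLine(P.astype(np.float32),cv2.DIST_HUBER,0,.001,.001).ravel(); d=l[:2]*np.sign(-l[1])
    print(n,m.round(4),"normal yaw",np.degrees(np.arctan2(d[1],d[0])+np.pi/2).round(2),np.array(E)[:,1].round(1))
E
```

```text
fence foot [0.5928 0.2411] normal yaw 6.05 [205.6 205.6 205.7 205.7 205.8 205.9 206.  206.  206.  204.1 204.2 204.3
 204.3 204.4 204.6]
jaw front top [0.5758 0.2335] normal yaw 2.3 [210.1 210.1 210.  209.9 209.8 209.8 209.8 209.7 209.7 209.7 209.8 209.7
 209.4 209.4 209.3]
jaw back top [0.5543 0.2334] normal yaw 1.35 [217.9 217.8 217.7 217.6 217.6 217.5 217.5 217.4 217.4 217.3 217.4 217.4
 217.3 217.3 217.3]
```

The top-view overlay fits well. The gap centre comes out near (0.585, 0.238) with yaw about 2.3°, and the spacer is at (0.559, -0.035) with yaw -23°. I'll write a planner and move over the spacer.

```bash
cat >> h.py <<'E'
from scipy.spatial.transform import Rotation as Ro
def plan(x,y,z,yaw,n,hand):
    s=r.get_state();p=s["tool_pos"].copy();R0=Ro.from_quat(s["eef_rot"])
    th=np.radians(yaw);R1=Ro.from_matrix(np.array([[np.cos(th),np.sin(th),0],[np.sin(th),-np.cos(th),0],[0,0,-1]]))
    rv=(R0.inv()*R1).as_rotvec(); dp=(np.array([x,y,z])-p)
    print("at",p.round(4),"dp mm",(dp*1e3).round(1),"rv",rv.round(3))
    out=[]
    for i in range(n):
        Ri=R0*Ro.from_rotvec(rv*i/n); d=Ri.inv().apply(dp/n)*1e3
        out.append([hand]+[round(float(v),1) for v in d]+[round(float(v),3) for v in rv/n])
    print(out)
def st():
    s=r.get_state();R0=Ro.from_quat(s["eef_rot"]).as_matrix();print("t",s["clock"],"pos",s["tool_pos"].round(4),"yaw",np.degrees(np.arctan2(R0[1,0],R0[0,0])).round(2),"tilt",R0[:2,2].round(4),"F",s["contact_force"].round(2),"M",s["moment"].round(2),"op",round(s["opening"],3),"q",s["q"].round(2))
E
python3 -c "
from h import *
st();plan(.5588,-.0349,.2,-23,16,1)"
```

```text
t 0.1 pos [ 0.198  -0.5922  0.238 ] yaw -71.5 tilt [-0.0006  0.0015] F [-0.26  0.16  0.72] M [-0.01 -0.05  0.02] op 1.001 q [ 1.28  0.69 -0.19  1.57  0.16  0.9  -0.22]
at [ 0.198  -0.5922  0.238 ] dp mm [360.8 557.3 -38. ] rv [-0.001  0.002 -0.846]
[[1, -25.9, -32.4, 2.4, -0.0, 0.0, -0.053], [1, -24.1, -33.8, 2.4, -0.0, 0.0, -0.053], [1, -22.3, -35.0, 2.4, -0.0, 0.0, -0.053], [1, -20.4, -36.1, 2.4, -0.0, 0.0, -0.053], [1, -18.5, -37.1, 2.4, -0.0, 0.0, -0.053], [1, -16.5, -38.1, 2.4, -0.0, 0.0, -0.053], [1, -14.5, -38.9, 2.4, -0.0, 0.0, -0.053], [1, -12.4, -39.6, 2.4, -0.0, 0.0, -0.053], [1, -10.3, -40.2, 2.4, -0.0, 0.0, -0.053], [1, -8.1, -40.7, 2.4, -0.0, 0.0, -0.053], [1, -6.0, -41.1, 2.4, -0.0, 0.0, -0.053], [1, -3.8, -41.3, 2.4, -0.0, 0.0, -0.053], [1, -1.6, -41.5, 2.4, -0.0, 0.0, -0.053], [1, 0.6, -41.5, 2.4, -0.0, 0.0, -0.053], [1, 2.8, -41.4, 2.4, -0.0, 0.0, -0.053], [1, 5.0, -41.2, 2.4, -0.0, 0.0, -0.053]]
```

Request:
play_rows(
  increments=[
    [1, -26, -32, 2, 0, 0, -0.053],
    [1, -24, -34, 2, 0, 0, -0.053],
    [1, -22, -35, 2, 0, 0, -0.053],
    [1, -20, -36, 2, 0, 0, -0.053],
    [1, -18, -37, 2, 0, 0, -0.053],
    [1, -16, -38, 2, 0, 0, -0.053],
    [1, -14, -39, 2, 0, 0, -0.053],
    [1, -12, -40, 2, 0, 0, -0.053],
  ],
  grip_force=25,
)

```text
clock: 1.1
tool_pos: [0.3801, -0.3089, 0.2188]
eef_rot: [0.917, -0.398, -0.003, -0.001]
contact_force: [1.2, 0.0, -0.1]
opening: 0.996
```

```bash
python3 -c "
from h import *
st();plan(.5588,-.0349,.2,-23,8,1)"
```

```text
t 1.1 pos [ 0.3801 -0.3089  0.2188] yaw -46.89 tilt [-0.0041  0.003 ] F [ 1.15  0.03 -0.14] M [-0.06 -0.08 -0.  ] op 0.996 q [ 0.77  0.56 -0.28  1.98  0.24  0.64 -0.49]
at [ 0.3801 -0.3089  0.2188] dp mm [178.7 274.  -18.8] rv [-0.     0.005 -0.417]
[[1, -9.7, -39.7, 2.4, -0.0, 0.001, -0.052], [1, -7.6, -40.2, 2.4, -0.0, 0.001, -0.052], [1, -5.5, -40.5, 2.4, -0.0, 0.001, -0.052], [1, -3.4, -40.7, 2.4, -0.0, 0.001, -0.052], [1, -1.3, -40.9, 2.3, -0.0, 0.001, -0.052], [1, 0.8, -40.9, 2.3, -0.0, 0.001, -0.052], [1, 3.0, -40.8, 2.3, -0.0, 0.001, -0.052], [1, 5.1, -40.6, 2.4, -0.0, 0.001, -0.052]]
```

Request:
play_rows(
  increments=[
    [1, -9.7, -39.7, 2.4, 0, 0.001, -0.052],
    [1, -7.6, -40.2, 2.4, 0, 0.001, -0.052],
    [1, -5.5, -40.5, 2.4, 0, 0.001, -0.052],
    [1, -3.4, -40.7, 2.4, 0, 0.001, -0.052],
    [1, -1.3, -40.9, 2.4, 0, 0.001, -0.052],
    [1, 0.8, -40.9, 2.4, 0, 0.001, -0.052],
    [1, 3, -40.8, 2.4, 0, 0.001, -0.052],
    [1, 5, -40.6, 2.4, 0, 0.001, -0.052],
  ],
)

```text
clock: 2.1
tool_pos: [0.5609, -0.0246, 0.1969]
eef_rot: [0.981, -0.193, -0.001, 0.001]
contact_force: [0.6, 0.3, -0.1]
opening: 0.998
```

```bash
python3 -c "
from h import *
st();plan(.5588,-.0349,.115,-23,8,1)"
```

```text
t 2.1 pos [ 0.5609 -0.0246  0.1969] yaw -22.28 tilt [-0.0016 -0.0017] F [ 0.58  0.32 -0.12] M [-0.05 -0.01 -0.02] op 0.998 q [ 0.16  0.67 -0.34  1.8   0.32  0.72 -0.74]
at [ 0.5609 -0.0246  0.1969] dp mm [ -2.1 -10.3 -81.9] rv [0.002 0.001 0.013]
[[1, 0.3, 1.3, 10.2, 0.0, 0.0, 0.002], [1, 0.3, 1.3, 10.2, 0.0, 0.0, 0.002], [1, 0.3, 1.3, 10.2, 0.0, 0.0, 0.002], [1, 0.3, 1.3, 10.2, 0.0, 0.0, 0.002], [1, 0.3, 1.3, 10.2, 0.0, 0.0, 0.002], [1, 0.3, 1.3, 10.2, 0.0, 0.0, 0.002], [1, 0.3, 1.3, 10.2, 0.0, 0.0, 0.002], [1, 0.3, 1.3, 10.2, 0.0, 0.0, 0.002]]
```

Request:
play_rows(
  increments=[
    [1, 0.3, 2, 14, 0, 0, 0.002],
    [1, 0.3, 2, 14, 0, 0, 0.002],
    [1, 0.3, 2, 14, 0, 0, 0.003],
    [1, 0.3, 2, 14, 0, 0, 0.003],
    [1, 0.3, 2, 12, 0, 0, 0.002],
    [1, 0.3, 0, 10, 0, 0, 0],
    [1, 0, 0, 0, 0, 0, 0],
    [1, 0, 0, 0, 0, 0, 0],
  ],
)

```text
clock: 3.1
tool_pos: [0.5574, -0.0357, 0.1128]
eef_rot: [0.98, -0.2, -0.002, 0.001]
contact_force: [0.3, 0.3, -0.6]
opening: 1.0
```

```bash
python3 -c "
from h import *
st();plan(.5588,-.0349,.063,-23,6,1)
cv2.imwrite('pics/s1.png',cv2.resize(r.snapshot('side')[160:280,220:380,::-1],(800,600),interpolation=cv2.INTER_CUBIC))"
```

```text
t 3.1 pos [ 0.5574 -0.0357  0.1128] yaw -23.03 tilt [-0.0045 -0.0018] F [ 0.35  0.34 -0.55] M [-0.02 -0.01  0.04] op 1.0 q [ 0.14  0.8  -0.27  1.87  0.38  0.54 -0.79]
at [ 0.5574 -0.0357  0.1128] dp mm [  1.4   0.8 -49.8] rv [ 0.003  0.003 -0.001]
[[1, 0.2, -0.2, 8.3, 0.001, 0.001, -0.0], [1, 0.2, -0.2, 8.3, 0.001, 0.001, -0.0], [1, 0.2, -0.2, 8.3, 0.001, 0.001, -0.0], [1, 0.2, -0.2, 8.3, 0.001, 0.001, -0.0], [1, 0.2, -0.2, 8.3, 0.001, 0.001, -0.0], [1, 0.2, -0.2, 8.3, 0.001, 0.001, -0.0]]
```

View pics/s1.png

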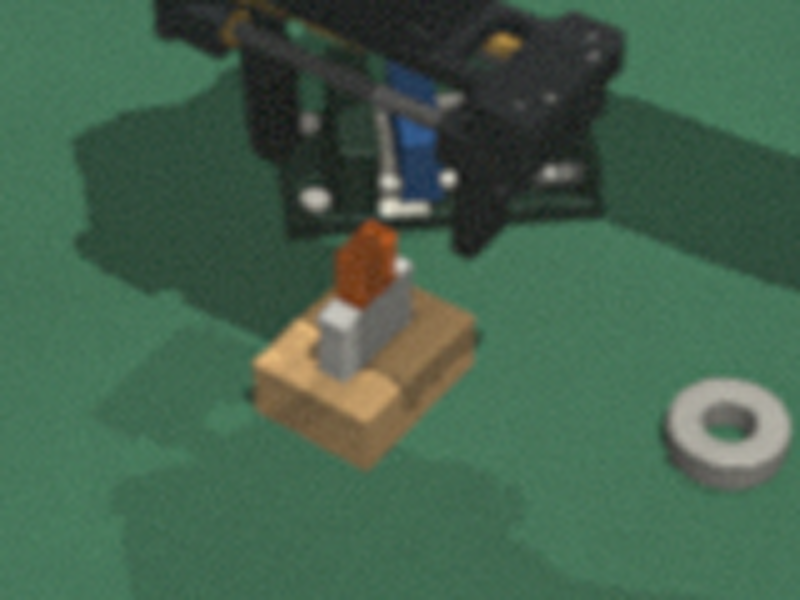

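The fingertips at (275,155) and (475,245) in the crop straddle the orange tab at (365,240), so I'll descend and close.

Request:
play_rows(
  increments=[
    [1, 0.3, -0.2, 10, 0.001, 0.001, 0],
    [1, 0.3, -0.2, 10, 0.001, 0.001, 0],
    [1, 0.3, -0.2, 10, 0.001, 0.001, 0],
    [1, 0.2, -0.1, 10, 0, 0, 0],
    [1, 0, 0, 7, 0, 0, 0],
    [1, 0, 0, 2, 0, 0, 0],
    [1, 0, 0, 0, 0, 0, 0],
    [1, 0, 0, 0, 0, 0, 0],
  ],
)

```text
clock: 4.15
tool_pos: [0.5592, -0.0351, 0.0608]
eef_rot: [0.98, -0.199, 0.0, -0.0]
contact_force: [0.4, 0.7, -0.1]
opening: 0.998
```

```bash
python3 -c "
from h import *
st();plan(.5588,-.0349,.063,-23,4,.4)"
```

```text
t 4.15 pos [ 0.5592 -0.0351  0.0608] yaw -23.0 tilt [0.001  0.0002] F [ 0.4   0.66 -0.06] M [-0.01  0.01  0.  ] op 0.998 q [ 0.11  0.88 -0.22  1.89  0.42  0.42 -0.82]
at [ 0.5592 -0.0351  0.0608] dp mm [-0.4  0.2  2.2] rv [-0.001 -0.001 -0.   ]
[[0.4, -0.1, 0.0, -0.6, -0.0, -0.0, -0.0], [0.4, -0.1, 0.0, -0.6, -0.0, -0.0, -0.0], [0.4, -0.1, 0.0, -0.6, -0.0, -0.0, -0.0], [0.4, -0.1, 0.0, -0.6, -0.0, -0.0, -0.0]]
```

Request:
play_rows(
  increments=[
    [0.5, 0, 0, -2, 0, 0, 0],
    [0.3, 0, 0, -1, 0, 0, 0],
    [0.1, 0, 0, 0, 0, 0, 0],
    [0, 0, 0, 0, 0, 0, 0],
    [0, 0, 0, 0, 0, 0, 0],
    [0, 0, 0, 0, 0, 0, 0],
    [0, 0, 0, 0, 0, 0, 0],
    [0, 0, 0, 0, 0, 0, 0],
  ],
  grip_force=30,
)

```text
clock: 5.15
tool_pos: [0.5597, -0.0352, 0.0647]
eef_rot: [0.98, -0.199, 0.001, -0.0]
contact_force: [0.7, -0.4, 0.2]
opening: 0.157
```

```bash
python3 -c "
from h import *
st()"
```

```text
t 5.15 pos [ 0.5597 -0.0352  0.0647] yaw -23.01 tilt [0.0024 0.0002] F [ 0.69 -0.38  0.16] M [-0.02 -0.07  0.07] op 0.157 q [ 0.11  0.87 -0.22  1.89  0.42  0.43 -0.82]
```

The tab is gripped (opening 13.8 mm) with no side force. Next is a straight lift.

Request:
play_rows(
  increments=[
    [0, 0, 0, -5, 0, 0, 0],
    [0, 0, 0, -10, 0, 0, 0],
    [0, 0, 0, -15, 0, 0, 0],
    [0, 0, 0, -15, 0, 0, 0],
    [0, 0, 0, -15, 0, 0, 0],
    [0, 0, 0, -15, 0, 0, 0],
    [0, 0, 0, -10, 0, 0, 0],
    [0, 0, 0, 0, 0, 0, 0],
  ],
)

```text
clock: 6.15
tool_pos: [0.5597, -0.0353, 0.157]
eef_rot: [0.98, -0.2, 0.002, -0.0]
contact_force: [0.4, -0.8, -1.9]
opening: 0.153
```

```bash
python3 -c "
from h import *
st();plan(.585,.238,.16,2.3,8,0)
cv2.imwrite('pics/s2.png',cv2.resize(r.snapshot('side')[130:280,200:400,::-1],(800,600),interpolation=cv2.INTER_CUBIC))"
```

```text
t 6.15 pos [ 0.5597 -0.0353  0.157 ] yaw -23.02 tilt [ 0.0042 -0.    ] F [ 0.39 -0.79 -1.94] M [-0.04 -0.04 -0.  ] op 0.153 q [ 0.16  0.73 -0.31  1.84  0.35  0.62 -0.76]
at [ 0.5597 -0.0353  0.157 ] dp mm [ 25.3 273.3   3. ] rv [-0.001 -0.004 -0.442]
[[0, -10.5, -32.7, -0.4, -0.0, -0.001, -0.055], [0, -8.6, -33.2, -0.4, -0.0, -0.001, -0.055], [0, -6.8, -33.6, -0.4, -0.0, -0.001, -0.055], [0, -4.9, -34.0, -0.4, -0.0, -0.001, -0.055], [0, -3.0, -34.2, -0.4, -0.0, -0.001, -0.055], [0, -1.1, -34.3, -0.4, -0.0, -0.001, -0.055], [0, 0.7, -34.3, -0.4, -0.0, -0.001, -0.055], [0, 2.6, -34.2, -0.4, -0.0, -0.001, -0.055]]
```

View pics/s2.png

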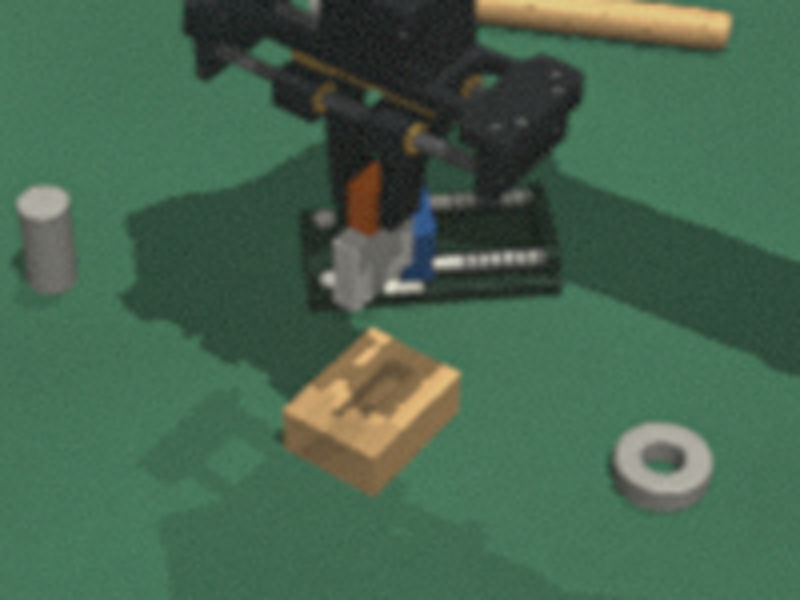

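The spacer is held upright (around (375,240) in the crop) and the slot is empty. I'll carry it over the gap.

Request:
play_rows(
  increments=[
    [0, -10.5, -33, 0, 0, -0.001, -0.055],
    [0, -8.6, -33, 0, 0, -0.001, -0.055],
    [0, -6.8, -33.6, 0, 0, -0.001, -0.055],
    [0, -5, -34, 0, 0, -0.001, -0.055],
    [0, -3, -34, 0, 0, -0.001, -0.055],
    [0, -1, -34, 0, 0, -0.001, -0.055],
    [0, 0.7, -34, 0, 0, -0.001, -0.055],
    [0, 2, -25, 0, 0, 0, -0.05],
  ],
)

```text
clock: 7.2
tool_pos: [0.5805, 0.2307, 0.1491]
eef_rot: [1.0, 0.021, -0.008, 0.003]
contact_force: [-1.1, 0.0, -1.2]
opening: 0.159
```

```bash
python3 -c "
from h import *
st();plan(.585,.238,.125,2.3,4,0)"
```

```text
t 7.2 pos [0.5805 0.2307 0.1491] yaw 2.38 tilt [-0.0156 -0.0056] F [-1.11  0.04 -1.25] M [-0.02 -0.1   0.01] op 0.159 q [-0.24  0.83 -0.4   1.62  0.41  0.79 -0.77]
at [0.5805 0.2307 0.1491] dp mm [  4.5   7.3 -24.1] rv [0.005 0.016 0.001]
[[0, 1.3, -1.8, 6.0, 0.001, 0.004, 0.0], [0, 1.3, -1.8, 6.0, 0.001, 0.004, 0.0], [0, 1.2, -1.8, 6.0, 0.001, 0.004, 0.0], [0, 1.2, -1.8, 6.0, 0.001, 0.004, 0.0]]
```

Request:
play_rows(
  increments=[
    [0, 1.2, -1.8, 6, 0.001, 0.004, 0],
    [0, 1.2, -1.8, 6, 0.001, 0.004, 0],
    [0, 1.2, -1.8, 6, 0.001, 0.004, 0],
    [0, 1, -1.5, 6, 0.001, 0.003, 0],
    [0, 0, 0, 0, 0, 0, 0],
    [0, 0, 0, 0, 0, 0, 0],
    [0, 0, 0, 0, 0, 0, 0],
    [0, 0, 0, 0, 0, 0, 0],
  ],
)

```text
clock: 8.2
tool_pos: [0.5848, 0.2335, 0.1221]
eef_rot: [1.0, 0.019, -0.001, 0.003]
contact_force: [-0.4, 0.4, -1.1]
opening: 0.155
```

```bash
python3 -c "
from h import *
st();plan(.585,.238,.125,2.3,4,0)
im=r.snapshot('side')[:,:,::-1];cv2.imwrite('pics/s3raw.png',im)
cv2.imwrite('pics/s3.png',cv2.resize(im[260:380,190:350],(800,600),interpolation=cv2.INTER_CUBIC))
im=r.snapshot('top')[:,:,::-1];cv2.imwrite('pics/t3raw.png',im)
cv2.imwrite('pics/t3.png',cv2.resize(im[180:255,123:223],(800,600),interpolation=cv2.INTER_CUBIC))
"
```

```text
t 8.2 pos [0.5848 0.2335 0.1221] yaw 2.13 tilt [-0.0019 -0.0054] F [-0.39  0.44 -1.07] M [ 0.   -0.09  0.03] op 0.155 q [-0.25  0.86 -0.37  1.64  0.43  0.73 -0.8 ]
at [0.5848 0.2335 0.1221] dp mm [0.2 4.5 2.9] rv [ 0.005  0.002 -0.003]
[[0, 0.1, -1.1, -0.7, 0.001, 0.001, -0.001], [0, 0.1, -1.1, -0.7, 0.001, 0.001, -0.001], [0, 0.1, -1.1, -0.7, 0.001, 0.001, -0.001], [0, 0.1, -1.1, -0.7, 0.001, 0.001, -0.001]]
```

View pics/s3.png

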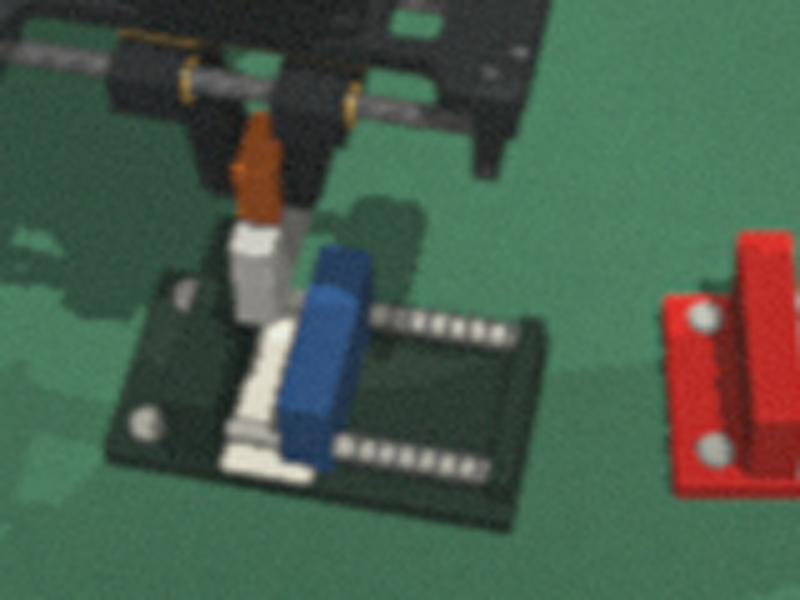

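View pics/t3.png

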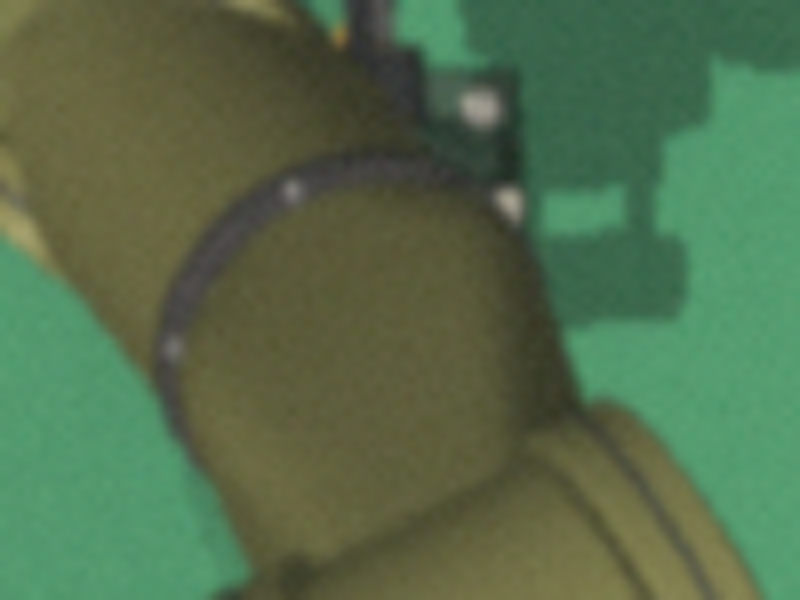

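```bash
cat > ov.py <<'E'
from h import *
def box(o,yaw,x0,x1,y0,y1,z0,z1):
    c,s=np.cos(yaw),np.sin(yaw)
    return [np.array([[o[0]+c*x-s*y,o[1]+s*x+c*y,z] for x,y in((x0,y0),(x1,y0),(x1,y1),(x0,y1))]) for z in(z0,z1)]
def overlay(im,boxes,x,y,w,h,k,n="side"):
    u=cv2.resize(im[y:y+h,x:x+w],None,fx=k,fy=k,interpolation=cv2.INTER_CUBIC)
    for (b,col) in boxes:
        for P in b+[np.array([b[0][i],b[1][i]]) for i in range(4)]:
            cv2.polylines(u,[np.round(((proj(n,P)-[x,y]+.5)*k-.5)*8).astype(int)],True,col,1,cv2.LINE_AA,3)
    return u
E
python3 - <<'E'
from ov import *
im=cv2.imread("pics/s3raw.png")
yw=np.radians(2.2);tp=(.5848,.2335);zu=.1221-.0467
bs=[(box(tp,yw,-.007,.007,-.025,.025,zu,zu+.042),(0,0,255)),(box(tp,yw,-.007,.007,-.013,.013,zu+.042,zu+.07),(0,255,255))]
J=(.5655,.2369)
bs+=[(box(J,yw,-.01,.01,-.035,.035,.013,.052),(255,255,0)),(box(J,yw,.03,.05,-.04,.04,.012,.052),(255,0,255)),(box(J,yw,-.075,.075,-.04,.04,0,.012),(255,255,255))]
cv2.imwrite("pics/o3.png",overlay(im,bs,205,275,100,75,8))
E
```

```text
(no output)
```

View pics/o3.png

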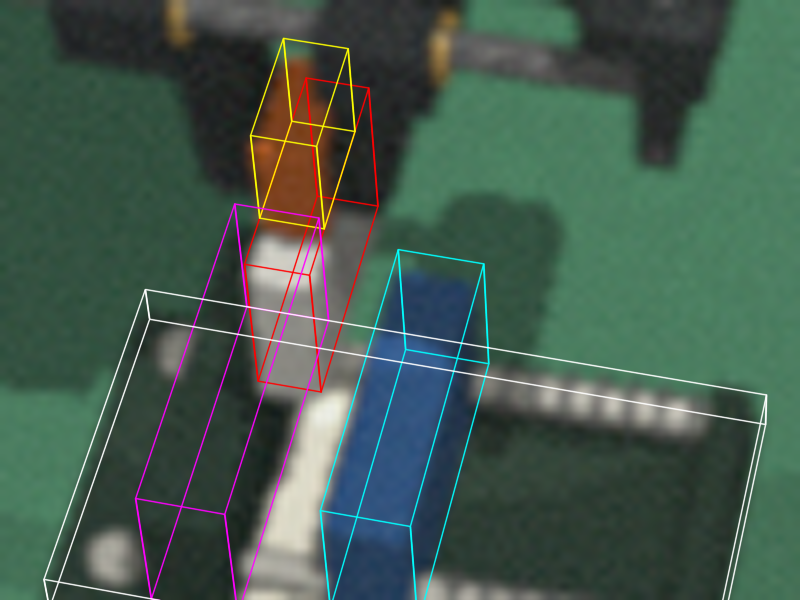

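```bash
python3 - <<'E'
from h import *
s=cv2.imread("pics/side0.png").astype(float)
for row in range(318,346,3):
    R=s[row-1:row+2,225:262].mean(0); print(row,[int(v) for v in (R[:,2])][::1])
    
def cr(seq,th,rising,start):
    i=start
    while True:
        a,b=seq[i],seq[i+1]
        if (a-th)*(b-th)<=0: return i+(a-th)/(a-b+1e-9)
        i+=1
for dv in(0,1.5,2.2):
  F=[];J=[]
  for row in range(324,341,2):
    R=s[row-1:row+2,225:275].mean(0)[:,2]; k=np.argmax(R[5:32])+5;pk=R[k]
    c2=k+cr(R[k:],(pk+45)/2,0,0); c1=k-cr(R[k::-1],(pk+35)/2,0,0)
    F.append((225+c1,row-dv));J.append((225+c2,row-dv))
  PF=cast("side",F,.012);PJ=cast("side",J,.052)
  # project on fixture axis yaw 2.2
  a=np.radians(2.2);ax=np.array([np.cos(a),np.sin(a)]);O=np.array([.585,.238])
  print(dv,"fence x rel",((PF[:,:2]-O)@ax*1e3).round(1),"jaw",((PJ[:,:2]-O)@ax*1e3).round(1), PJ[[0,-1],1].round(3))
E
```

```text
318 [134, 165, 162, 126, 72, 39, 45, 41, 47, 44, 46, 47, 46, 44, 37, 29, 28, 47, 97, 136, 152, 150, 146, 143, 139, 116, 72, 47, 45, 47, 49, 49, 48, 51, 50, 48, 46]
321 [83, 107, 103, 63, 41, 40, 46, 41, 43, 47, 45, 45, 47, 40, 31, 26, 28, 49, 93, 126, 131, 135, 140, 136, 123, 88, 53, 47, 46, 46, 50, 50, 46, 50, 51, 47, 39]
324 [46, 42, 43, 43, 46, 45, 47, 46, 44, 46, 47, 43, 35, 28, 19, 27, 55, 118, 175, 195, 197, 197, 192, 161, 100, 52, 46, 47, 46, 47, 50, 48, 48, 50, 48, 44, 37]
327 [45, 42, 42, 45, 47, 45, 46, 45, 45, 45, 44, 40, 33, 30, 25, 49, 113, 179, 212, 216, 215, 214, 189, 130, 67, 45, 45, 49, 49, 45, 48, 48, 49, 50, 45, 34, 31]
330 [45, 43, 43, 46, 44, 45, 48, 45, 47, 46, 39, 30, 32, 22, 38, 97, 168, 209, 216, 214, 214, 196, 146, 77, 47, 47, 46, 49, 48, 47, 47, 48, 47, 45, 40, 30, 29]
333 [45, 45, 47, 47, 43, 47, 44, 47, 44, 40, 34, 26, 22, 41, 95, 165, 209, 215, 213, 214, 198, 150, 88, 48, 44, 48, 48, 47, 46, 47, 51, 48, 47, 38, 34, 33, 36]
336 [46, 47, 47, 43, 45, 47, 47, 45, 41, 29, 29, 27, 37, 93, 167, 208, 215, 213, 215, 206, 167, 96, 48, 43, 45, 49, 50, 51, 45, 50, 4
[... 202 characters left out ...]
1, 30, 33, 33, 36, 28, 30, 24, 41, 75, 139, 185, 203, 204, 208, 209, 190, 138, 79, 43, 36, 38, 38, 42, 40, 42, 44, 43, 42, 35, 27, 35, 36, 43, 44]
345 [30, 33, 31, 34, 33, 30, 34, 31, 28, 53, 107, 151, 164, 166, 167, 168, 169, 168, 149, 114, 78, 45, 30, 38, 37, 34, 35, 34, 37, 31, 34, 35, 38, 49, 52, 50, 51]
0 fence x rel [11.8 11.6 11.5 11.2 11.3 11.4 11.4 11.3 11.1] jaw [ -9.2  -9.5  -9.8  -9.9  -9.8  -9.8 -10.  -10.  -10.4] [0.243 0.275]
1.5 fence x rel [12.6 12.4 12.3 12.1 12.2 12.3 12.2 12.2 11.9] jaw [-8.5 -8.8 -9.  -9.1 -9.1 -9.1 -9.2 -9.3 -9.6] [0.24  0.273]
2.2 fence x rel [13.  12.8 12.7 12.5 12.6 12.7 12.6 12.5 12.3] jaw [-8.1 -8.4 -8.6 -8.7 -8.7 -8.7 -8.9 -8.9 -9.2] [0.238 0.271]
```

```bash
python3 -c "
from h import *
plan(.586,.238,.105,2.7,4,0)"
```

```text
at [0.5848 0.2336 0.1221] dp mm [  1.2   4.4 -17.1] rv [ 0.005  0.002 -0.01 ]
[[0, 0.4, -1.1, 4.3, 0.001, 0.001, -0.002], [0, 0.4, -1.1, 4.3, 0.001, 0.001, -0.002], [0, 0.4, -1.1, 4.3, 0.001, 0.001, -0.002], [0, 0.4, -1.1, 4.3, 0.001, 0.001, -0.002]]
```

Request:
play_rows(
  increments=[
    [0, 0.4, -1.1, 4, 0.001, 0.001, -0.002],
    [0, 0.4, -1.1, 4, 0.001, 0.001, -0.002],
    [0, 0.4, -1.1, 4, 0.001, 0, -0.002],
    [0, 0.3, -1.1, 4, 0.001, 0, -0.002],
    [0, 0.2, -0.5, 0, 0, 0, -0.001],
    [0, 0, 0, 0, 0, 0, 0],
    [0, 0, 0, 0, 0, 0, 0],
    [0, 0, 0, 0, 0, 0, 0],
  ],
)

```text
clock: 9.3
tool_pos: [0.5863, 0.2391, 0.1048]
eef_rot: [1.0, 0.024, -0.0, 0.0]
contact_force: [0.3, 0.1, -1.2]
opening: 0.157
```

```bash
python3 -c "
from ov import *
st();plan(.586,.238,.075,2.7,4,0)
im=r.snapshot('side')[:,:,::-1].copy();cv2.imwrite('pics/s4.png',overlay(im,[],205,290,100,75,8))
"
```

```text
t 9.3 pos [0.5863 0.2391 0.1048] yaw 2.7 tilt [-0.0001 -0.0009] F [ 0.34  0.06 -1.18] M [-0.08 -0.06  0.02] op 0.157 q [-0.26  0.89 -0.37  1.64  0.45  0.7  -0.8 ]
at [0.5863 0.2391 0.1048] dp mm [ -0.3  -1.1 -29.8] rv [0.001 0.    0.   ]
[[0, -0.1, 0.3, 7.5, 0.0, 0.0, 0.0], [0, -0.1, 0.3, 7.5, 0.0, 0.0, 0.0], [0, -0.1, 0.3, 7.5, 0.0, 0.0, 0.0], [0, -0.1, 0.3, 7.5, 0.0, 0.0, 0.0]]
```

View pics/s4.png

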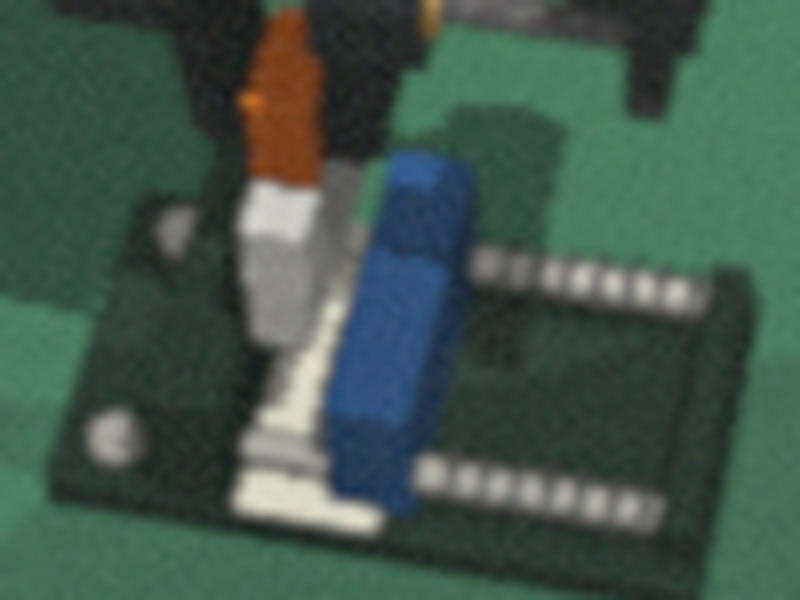

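The spacer (lower near edge at (275,335)) hangs just above the gap between jaw and fence. I'll lower it in while watching the force.

Request:
play_rows(
  increments=[
    [0, -0.1, 0.4, 3, 0, 0, 0],
    [0, -0.1, 0.4, 3, 0, 0, 0],
    [0, -0.1, 0.3, 3, 0, 0, 0],
    [0, 0, 0, 3, 0, 0, 0],
    [0, 0, 0, 2, 0, 0, 0],
    [0, 0, 0, 0, 0, 0, 0],
    [0, 0, 0, 0, 0, 0, 0],
    [0, 0, 0, 0, 0, 0, 0],
  ],
)

```text
clock: 10.35
tool_pos: [0.5861, 0.2378, 0.0897]
eef_rot: [1.0, 0.024, -0.0, 0.0]
contact_force: [-0.1, -0.1, -1.8]
opening: 0.158
```

```bash
python3 -c "
from ov import *
st();plan(.586,.238,.065,2.7,6,0)
im=r.snapshot('side')[:,:,::-1].copy();cv2.imwrite('pics/s5.png',overlay(im,[],205,290,100,75,8))
"
```

```text
t 10.35 pos [0.5861 0.2378 0.0897] yaw 2.7 tilt [-0.0002 -0.001 ] F [-0.08 -0.05 -1.83] M [-0.05 -0.13 -0.03] op 0.158 q [-0.27  0.91 -0.35  1.65  0.46  0.67 -0.81]
at [0.5861 0.2378 0.0897] dp mm [ -0.1   0.2 -24.7] rv [ 0.001  0.    -0.   ]
[[0, -0.0, -0.0, 4.1, 0.0, 0.0, -0.0], [0, -0.0, -0.0, 4.1, 0.0, 0.0, -0.0], [0, -0.0, -0.0, 4.1, 0.0, 0.0, -0.0], [0, -0.0, -0.0, 4.1, 0.0, 0.0, -0.0], [0, -0.0, -0.0, 4.1, 0.0, 0.0, -0.0], [0, -0.0, -0.0, 4.1, 0.0, 0.0, -0.0]]
```

View pics/s5.png

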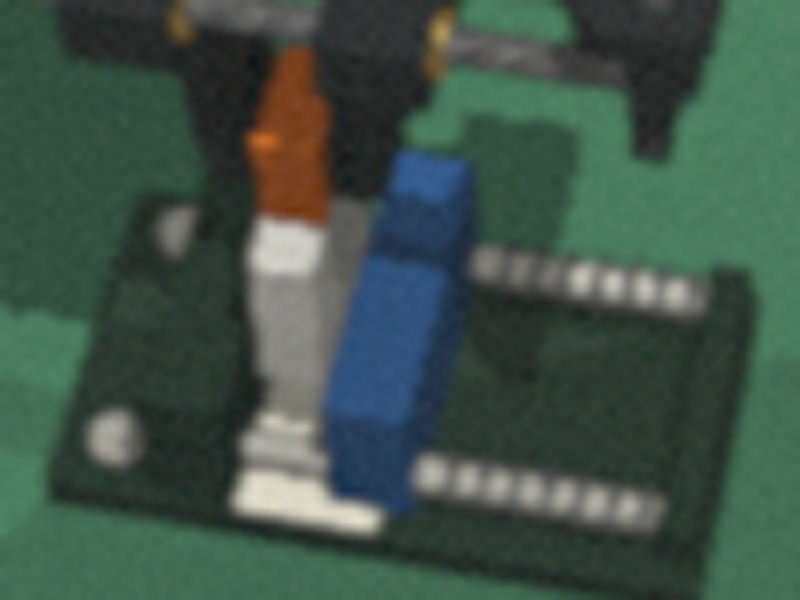

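The spacer's underside is now about 9 mm inside the gap with no contact force, so I'll continue down.

Request:
play_rows(
  increments=[
    [0, 0, 0, 4, 0, 0, 0],
    [0, 0, 0, 4, 0, 0, 0],
    [0, 0, 0, 4, 0, 0, 0],
    [0, 0, 0, 4, 0, 0, 0],
    [0, 0, 0, 4, 0, 0, 0],
    [0, 0, 0, 3, 0, 0, 0],
    [0, 0, 0, 1, 0, 0, 0],
    [0, 0, 0, 0, 0, 0, 0],
  ],
)

```text
clock: 11.4
tool_pos: [0.586, 0.2377, 0.0638]
eef_rot: [1.0, 0.024, -0.0, 0.001]
contact_force: [-0.8, -0.5, -0.9]
opening: 0.16
```

```bash
python3 -c "
from ov import *
st();plan(.586,.238,.0585,2.7,6,0)
"
```

```text
t 11.4 pos [0.586  0.2377 0.0638] yaw 2.69 tilt [-0.0005 -0.0011] F [-0.78 -0.53 -0.86] M [-0.06 -0.06 -0.  ] op 0.16 q [-0.28  0.95 -0.34  1.65  0.48  0.63 -0.83]
at [0.586  0.2377 0.0638] dp mm [ 0.   0.3 -5.3] rv [ 0.001  0.001 -0.   ]
[[0, 0.0, -0.1, 0.9, 0.0, 0.0, -0.0], [0, 0.0, -0.1, 0.9, 0.0, 0.0, -0.0], [0, 0.0, -0.1, 0.9, 0.0, 0.0, -0.0], [0, 0.0, -0.1, 0.9, 0.0, 0.0, -0.0], [0, 0.0, -0.1, 0.9, 0.0, 0.0, -0.0], [0, 0.0, -0.1, 0.9, 0.0, 0.0, -0.0]]
```

Request:
play_rows(
  increments=[
    [0, 0, 0, 1, 0, 0, 0],
    [0, 0, 0, 1, 0, 0, 0],
    [0, 0, 0, 1, 0, 0, 0],
    [0, 0, 0, 1, 0, 0, 0],
    [0, 0, 0, 0.5, 0, 0, 0],
    [0, 0, 0, 0.5, 0, 0, 0],
    [0, 0, 0, 0.5, 0, 0, 0],
    [0, 0, 0, 0, 0, 0, 0],
  ],
)

```text
clock: 12.4
tool_pos: [0.5863, 0.2378, 0.0588]
eef_rot: [1.0, 0.024, 0.0, 0.0]
contact_force: [0.2, 0.5, -1.5]
opening: 0.156
```

```bash
python3 -c "
from ov import *
st()
"
```

```text
t 12.4 pos [0.5863 0.2378 0.0588] yaw 2.7 tilt [ 0.0005 -0.0008] F [ 0.24  0.46 -1.5 ] M [-0.08 -0.06  0.03] op 0.156 q [-0.28  0.95 -0.33  1.65  0.48  0.62 -0.83]
```

Request:
play_rows(
  increments=[
    [0, 0, 0, 0.4, 0, 0, 0],
    [0, 0, 0, 0.4, 0, 0, 0],
    [0, 0, 0, 0.4, 0, 0, 0],
    [0, 0, 0, 0.4, 0, 0, 0],
    [0, 0, 0, 0.4, 0, 0, 0],
    [0, 0, 0, 0, 0, 0, 0],
    [0, 0, 0, 0, 0, 0, 0],
    [0, 0, 0, 0.5, 0, 0, 0],
  ],
)

```text
clock: 13.4
tool_pos: [0.5864, 0.2378, 0.0587]
eef_rot: [1.0, 0.023, 0.001, 0.001]
contact_force: [-1.7, -2.3, 10.6]
opening: 0.158
```

```bash
python3 -c "
from ov import *
st()
im=r.snapshot('side')[:,:,::-1].copy();cv2.imwrite('pics/s6.png',overlay(im,[],205,290,100,75,8))
"
```

```text
t 13.4 pos [0.5864 0.2378 0.0587] yaw 2.67 tilt [ 0.0016 -0.0013] F [-1.71 -2.34 10.61] M [-0.31  0.5   0.03] op 0.158 q [-0.28  0.95 -0.33  1.66  0.48  0.61 -0.83]
```

View pics/s6.png

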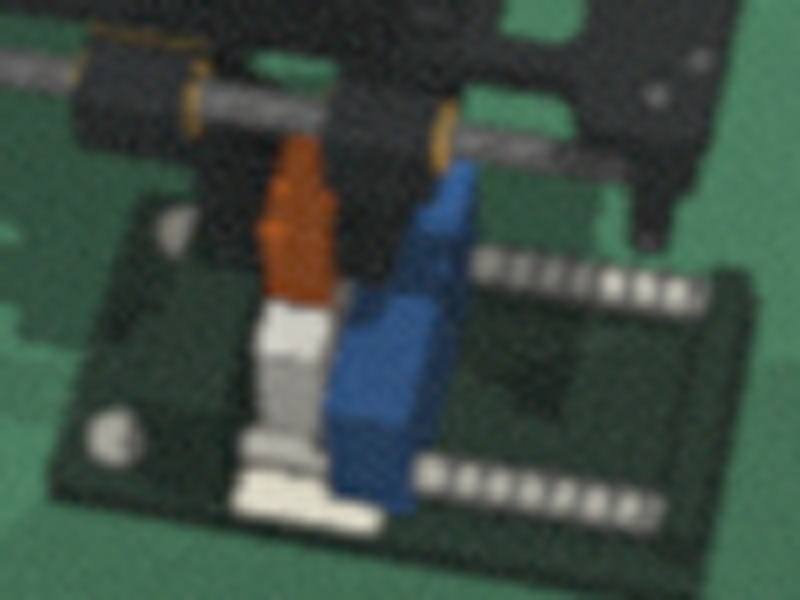

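The spacer stands on the floor: 10.6 N upward at the expected TCP height, and it sits between jaw and fence at about (295,390). I'll release it.

Request:
play_rows(
  increments=[
    [0, 0, 0, 0, 0, 0, 0],
    [0, 0, 0, 0, 0, 0, 0],
    [0.2, 0, 0, 0, 0, 0, 0],
    [0.3, 0, 0, 0, 0, 0, 0],
    [0.4, 0, 0, 0, 0, 0, 0],
    [0.5, 0, 0, 0, 0, 0, 0],
    [0.5, 0, 0, 0, 0, 0, 0],
    [0.5, 0, 0, 0, 0, 0, 0],
  ],
)

```text
clock: 14.45
tool_pos: [0.5867, 0.2382, 0.0578]
eef_rot: [1.0, 0.023, 0.001, 0.0]
contact_force: [-0.3, 1.1, -0.1]
opening: 0.499
```

Request:
play_rows(
  increments=[
    [0.5, 0, 0, -4, 0, 0, 0],
    [0.5, 0, 0, -8, 0, 0, 0],
    [0.5, 0, 0, -12, 0, 0, 0],
    [0.5, 0, 0, -15, 0, 0, 0],
    [0.5, 0, 0, -15, 0, 0, 0],
    [0.5, 0, 0, -15, 0, 0, 0],
    [0.5, 0, 0, -15, 0, 0, 0],
    [0.5, 0, 0, -10, 0, 0, 0],
  ],
)

```text
clock: 15.45
tool_pos: [0.587, 0.2385, 0.1596]
eef_rot: [1.0, 0.023, 0.002, -0.0]
contact_force: [0.1, 0.2, 0.2]
opening: 0.499
```

```bash
python3 -c "
from ov import *
st()
im=r.snapshot('side')[:,:,::-1].copy();cv2.imwrite('pics/s7.png',overlay(im,[],205,290,100,75,8));cv2.imwrite('pics/s7raw.png',im)
"
```

```text
t 15.45 pos [0.587  0.2385 0.1596] yaw 2.68 tilt [0.0038 0.0005] F [0.06 0.16 0.21] M [-0.09 -0.08 -0.03] op 0.499 q [-0.24  0.82 -0.4   1.61  0.41  0.8  -0.77]
```

View pics/s7.png

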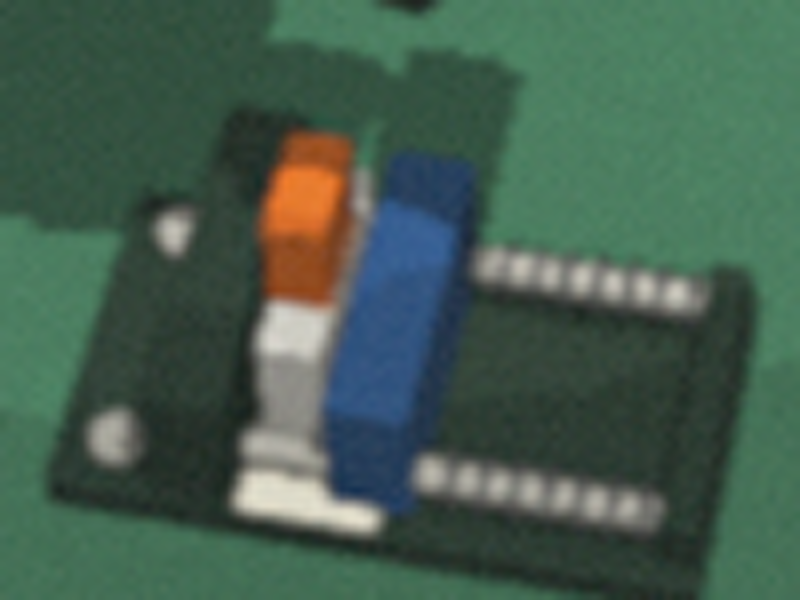

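The spacer stands free in the gap with its tab at (305,215). Next I'll close the fingers, turn the hand a quarter turn and go behind the jaw.

```bash
python3 -c "
from h import *
plan(.531,.2355,.15,-87.3,10,0)"
```

```text
at [0.5877 0.2389 0.1607] dp mm [-56.7  -3.4 -10.7] rv [-0.005 -0.004  1.57 ]
[[0, -5.7, 0.1, 1.0, -0.001, -0.0, 0.157], [0, -5.6, 1.0, 1.0, -0.001, -0.0, 0.157], [0, -5.4, 1.8, 1.0, -0.001, -0.0, 0.157], [0, -5.0, 2.6, 1.0, -0.001, -0.0, 0.157], [0, -4.6, 3.4, 1.1, -0.001, -0.0, 0.157], [0, -4.0, 4.1, 1.1, -0.001, -0.0, 0.157], [0, -3.3, 4.6, 1.1, -0.001, -0.0, 0.157], [0, -2.5, 5.1, 1.1, -0.001, -0.0, 0.157], [0, -1.7, 5.4, 1.1, -0.001, -0.0, 0.157], [0, -0.8, 5.6, 1.1, -0.001, -0.0, 0.157]]
```

Request:
play_rows(
  increments=[
    [0, -5.7, 0.1, 1, 0, 0, 0.157],
    [0, -5.6, 1, 1, 0, 0, 0.157],
    [0, -5.4, 1.8, 1, 0, 0, 0.157],
    [0, -5, 2.6, 1, 0, 0, 0.157],
    [0, -4.6, 3.4, 1, 0, 0, 0.157],
    [0, -4, 4.1, 1, 0, 0, 0.157],
    [0, -3.3, 4.6, 1, 0, 0, 0.157],
    [0, -2.5, 5.1, 1, 0, 0, 0.157],
  ],
)

```text
clock: 16.5
tool_pos: [0.5397, 0.2367, 0.1514]
eef_rot: [0.811, -0.585, 0.0, -0.001]
contact_force: [0.1, -0.7, -0.8]
opening: 0.007
```

```bash
python3 -c "
from h import *
st();plan(.531,.2355,.12,-87.3,5,0)"
```

```text
t 16.5 pos [0.5397 0.2367 0.1514] yaw -71.67 tilt [0.0019 0.0015] F [ 0.07 -0.68 -0.8 ] M [ 0.01 -0.05 -0.01] op 0.007 q [-0.47  0.75 -0.03  1.76  0.04  0.62 -1.78]
at [0.5397 0.2367 0.1514] dp mm [ -8.7  -1.2 -31.4] rv [-0.002  0.001  0.273]
[[0, -0.3, 1.7, 6.3, -0.0, 0.0, 0.055], [0, -0.2, 1.8, 6.3, -0.0, 0.0, 0.055], [0, -0.1, 1.8, 6.3, -0.0, 0.0, 0.055], [0, -0.0, 1.8, 6.3, -0.0, 0.0, 0.055], [0, 0.1, 1.8, 6.3, -0.0, 0.0, 0.055]]
```

Request:
play_rows(
  increments=[
    [0, -0.3, 1.7, 6, 0, 0, 0.055],
    [0, -0.2, 1.8, 6, 0, 0, 0.055],
    [0, -0.1, 1.8, 6, 0, 0, 0.055],
    [0, 0, 1.8, 6, 0, 0, 0.055],
    [0, 0.1, 1.5, 6, 0, 0, 0.045],
    [0, 0, 0, 0, 0, 0, 0],
    [0, 0, 0, 0, 0, 0, 0],
    [0, 0, 0, 0, 0, 0, 0],
  ],
)

```text
clock: 17.5
tool_pos: [0.5293, 0.2363, 0.1197]
eef_rot: [0.724, -0.69, -0.001, 0.0]
contact_force: [0.4, -0.9, -0.2]
opening: -0.001
```

```bash
python3 -c "
from ov import *
st();plan(.531,.2355,.07,-87.3,5,0)
im=r.snapshot('side')[:,:,::-1].copy();cv2.imwrite('pics/s8.png',overlay(im,[],185,260,140,105,5))
"
```

```text
t 17.5 pos [0.5293 0.2363 0.1197] yaw -87.28 tilt [-0.0011  0.001 ] F [ 0.44 -0.88 -0.25] M [-0.01  0.01  0.03] op -0.001 q [-0.52  0.79  0.04  1.81 -0.06  0.54 -1.97]
at [0.5293 0.2363 0.1197] dp mm [  1.7  -0.8 -49.7] rv [0.001 0.001 0.   ]
[[0, 0.2, -0.3, 9.9, 0.0, 0.0, 0.0], [0, 0.2, -0.3, 9.9, 0.0, 0.0, 0.0], [0, 0.2, -0.3, 9.9, 0.0, 0.0, 0.0], [0, 0.2, -0.3, 9.9, 0.0, 0.0, 0.0], [0, 0.2, -0.3, 9.9, 0.0, 0.0, 0.0]]
```

View pics/s8.png

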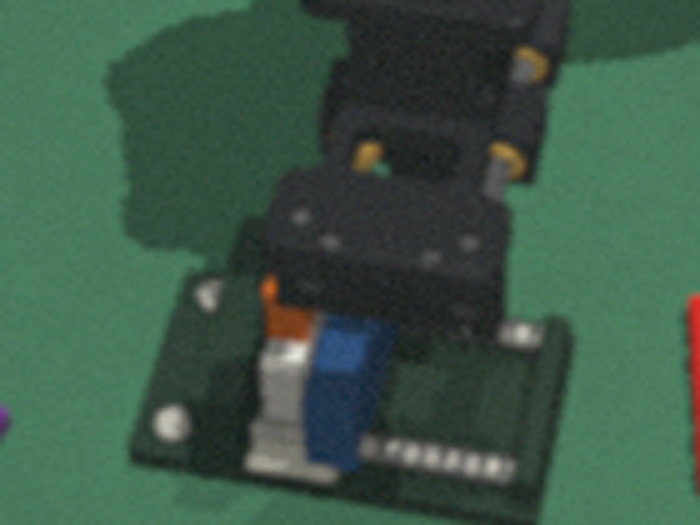

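Request:
play_rows(
  increments=[
    [0, 0.2, -0.2, 10, 0, 0, 0],
    [0, 0.2, -0.2, 12, 0, 0, 0],
    [0, 0.2, -0.2, 12, 0, 0, 0],
    [0, 0.2, -0.2, 12, 0, 0, 0],
    [0, 0, 0, 12, 0, 0, 0],
    [0, 0, 0, 8, 0, 0, 0],
    [0, 0, 0, 2, 0, 0, 0],
    [0, 0, 0, 0, 0, 0, 0],
  ],
)

```text
clock: 18.55
tool_pos: [0.5298, 0.2353, 0.046]
eef_rot: [0.724, -0.69, -0.001, 0.001]
contact_force: [0.6, 0.3, 0.9]
opening: 0.005
```

```bash
python3 -c "
from ov import *
st();plan(.531,.2355,.036,-87.3,5,0)
im=r.snapshot('side')[:,:,::-1].copy();cv2.imwrite('pics/s9.png',overlay(im,[],185,260,140,105,5))
"
```

```text
t 18.55 pos [0.5298 0.2353 0.046 ] yaw -87.27 tilt [-0.0022  0.0006] F [0.62 0.29 0.87] M [-0.01 -0.02 -0.02] op 0.005 q [-0.51  0.92  0.03  1.83 -0.06  0.39 -1.96]
at [0.5298 0.2353 0.046 ] dp mm [  1.2   0.2 -10. ] rv [0.002 0.001 0.   ]
[[0, -0.0, -0.2, 2.0, 0.0, 0.0, 0.0], [0, -0.0, -0.2, 2.0, 0.0, 0.0, 0.0], [0, -0.0, -0.2, 2.0, 0.0, 0.0, 0.0], [0, -0.0, -0.2, 2.0, 0.0, 0.0, 0.0], [0, -0.0, -0.2, 2.0, 0.0, 0.0, 0.0]]
```

View pics/s9.png

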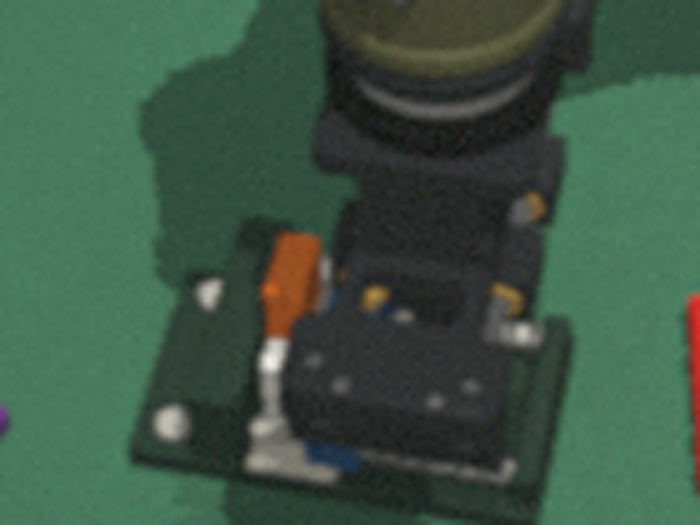

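No contact so far and the hand is clear of the tab. I'll lower a little further and creep towards the jaw (tool -y is fixture +x).

Request:
play_rows(
  increments=[
    [0, 0, 0, 4, 0.001, 0, 0],
    [0, 0, 0, 4, 0.001, 0, 0],
    [0, 0, -2, 1, 0, 0, 0],
    [0, 0, -2, 0, 0, 0, 0],
    [0, 0, -2, 0, 0, 0, 0],
    [0, 0, -2, 0, 0, 0, 0],
    [0, 0, -2, 0, 0, 0, 0],
    [0, 0, -2, 0, 0, 0, 0],
  ],
)

```text
clock: 19.6
tool_pos: [0.5435, 0.2363, 0.0377]
eef_rot: [0.724, -0.69, 0.0, -0.001]
contact_force: [0.2, 0.8, 0.6]
opening: 0.007
```

```bash
python3 -c "
from ov import *
st()"
```

```text
t 19.6 pos [0.5435 0.2363 0.0377] yaw -87.28 tilt [0.0022 0.0017] F [0.19 0.77 0.56] M [ 0.07 -0.02  0.04] op 0.007 q [-0.5   0.94  0.03  1.8  -0.06  0.4  -1.96]
```

Request:
play_rows(
  increments=[
    [0, 0, -1.5, 0, 0, 0, 0],
    [0, 0, -1.5, 0, 0, 0, 0],
    [0, 0, -1.5, 0, 0, 0, 0],
    [0, 0, -1.5, 0, 0, 0, 0],
    [0, 0, -1.5, 0, 0, 0, 0],
    [0, 0, -1, 0, 0, 0, 0],
    [0, 0, 0, 0, 0, 0, 0],
    [0, 0, 0, 0, 0, 0, 0],
  ],
)

```text
clock: 20.6
tool_pos: [0.5489, 0.2365, 0.0374]
eef_rot: [0.724, -0.69, -0.002, 0.002]
contact_force: [-3.2, -0.2, 2.3]
opening: 0.007
```

```bash
python3 -c "
from ov import *
st()"
```

```text
t 20.6 pos [0.5489 0.2365 0.0374] yaw -87.23 tilt [-0.0049  0.0002] F [-3.21 -0.18  2.27] M [ 0.    0.54 -0.05] op 0.007 q [-0.5   0.94  0.03  1.78 -0.06  0.43 -1.95]
```

Contact with the jaw at about 3 N, which matches the spring. I'll keep pushing in steps.

Request:
play_rows(
  increments=[
    [0, 0, -1.5, 0, 0.003, 0, 0],
    [0, 0, -1.5, 0, 0.002, 0, 0],
    [0, 0, -1.5, 0, 0, 0, 0],
    [0, 0, -1.5, 0, 0, 0, 0],
    [0, 0, -1.5, 0, 0, 0, 0],
    [0, 0, -1.5, 0, 0, 0, 0],
    [0, 0, -1.5, 0, 0, 0, 0],
    [0, 0, -1.5, 0, 0, 0, 0],
  ],
)

```text
clock: 21.6
tool_pos: [0.5523, 0.2366, 0.037]
eef_rot: [0.725, -0.689, -0.005, 0.007]
contact_force: [-7.5, -0.6, 6.1]
opening: 0.008
```

```bash
python3 -c "
from ov import *
st()"
```

```text
t 21.6 pos [0.5523 0.2366 0.037 ] yaw -87.13 tilt [-0.0175 -0.0034] F [-7.54 -0.64  6.14] M [-0.12  1.41 -0.09] op 0.008 q [-0.49  0.95  0.02  1.75 -0.06  0.46 -1.95]
```

```bash
python3 -c "
from ov import *
im=r.snapshot('side')[:,:,::-1].copy();cv2.imwrite('pics/s10.png',overlay(im,[],205,280,100,75,8))
im=r.snapshot('top')[:,:,::-1].copy();cv2.imwrite('pics/t10.png',overlay(im,[],133,180,80,60,10,'top'))
"
```

```text
(no output)
```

View pics/s10.png

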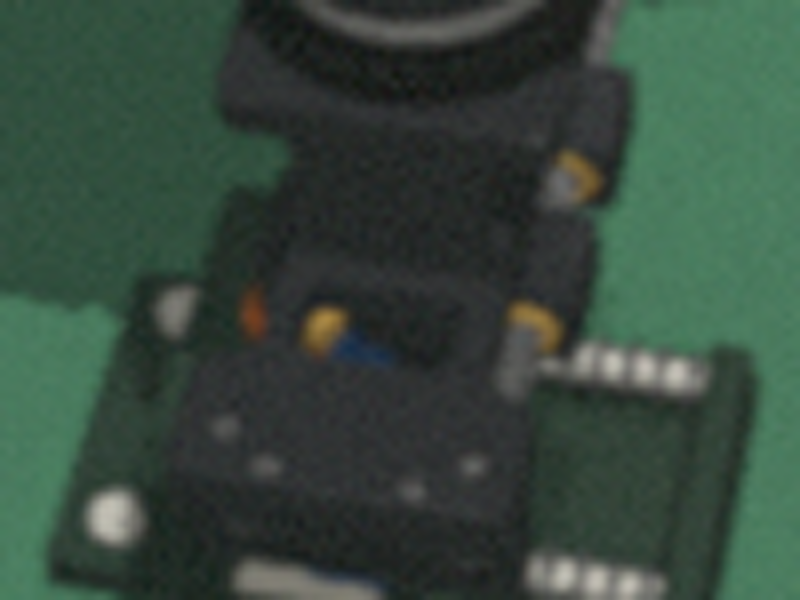

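View pics/t10.png

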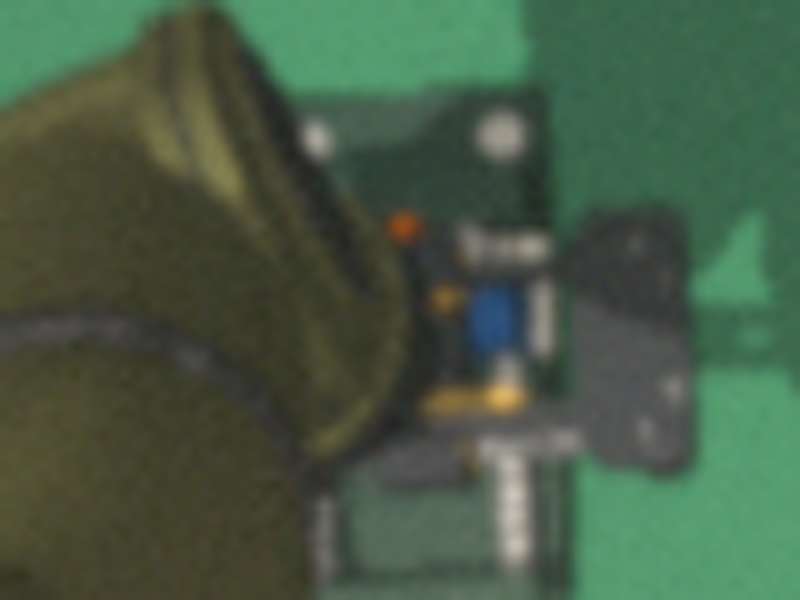

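```bash
python3 -c "
from ov import *
a=cv2.imread('pics/top0.png').astype(int);b=r.snapshot('top')[:,:,::-1].astype(int);cv2.imwrite('pics/t10raw.png',b)
for u in (181,182,183):
  for im in(a,b): print(u,[(int(im[v,u,0]-im[v,u,2])) for v in range(200,222)])
  for im in(a,b): print(' R',[(int(im[v,u,2])) for v in range(200,222)])
"
```

```text
181 [6, 5, 0, -2, -1, -1, -2, -3, -10, 6, 67, 111, 118, 120, 120, 118, 100, 59, 19, 3, 2, 0]
181 [3, 4, -2, -5, -8, -6, -2, 4, 21, 56, 70, 76, 74, 73, 57, 33, 10, 0, -34, -77, -66, -25]
 R [79, 73, 72, 125, 209, 232, 235, 231, 208, 150, 97, 57, 55, 57, 61, 60, 53, 60, 77, 87, 82, 85]
 R [53, 51, 61, 87, 108, 100, 76, 56, 51, 45, 45, 43, 42, 43, 42, 45, 59, 60, 97, 143, 139, 109]
182 [6, 4, 6, -7, -11, -14, -10, -13, -13, 15, 72, 111, 118, 120, 124, 123, 94, 37, 2, -7, -9, -5]
182 [4, 3, 2, -3, -9, -8, -6, 3, 24, 56, 73, 78, 81, 77, 56, 22, -1, -12, -57, -115, -93, -33]
 R [78, 78, 66, 117, 186, 217, 219, 216, 183, 132, 85, 59, 54, 57, 54, 51, 57, 91, 126, 131, 123, 122]
 R [52, 55, 52, 74, 110, 101, 79, 59, 47, 47, 45, 41, 46, 44, 46, 73, 91, 104, 145, 202, 176, 120]
183 [5, 3, 4, -8, -17, -21, -20, -19, -14, 13, 65, 101, 109, 112, 113, 110, 78, 20, -9, -13, -14, -15]
183 [4, 7, 5, -5, -11, -8, -5, 4, 24, 53, 69, 71, 73, 69, 48, 11, -8, -20, -60, -115, -95, -35]
 R [79, 80, 67, 107, 174, 204, 210, 205, 172, 123, 83, 56, 52, 52, 57, 55, 68, 124, 171, 177, 169, 173]
 R [54, 50, 50, 80, 120, 113, 83, 60, 50, 43, 39, 45, 42, 43, 52, 90, 124, 142, 178, 216, 182, 120][ WARN:0@2.393] global loadsave.cpp:1063 imwrite_ Unsupported depth image for selected encoder is fallbacked to CV_8U.
```

The jaw's back edge has moved about 2.2 px (≈6 mm), so it should be at the spacer. I'll press on and correct the small tilt.

```bash
python3 -c "
from ov import *
plan(.5563,.2366,.037,-87.3,8,0)
"
```

```text
at [0.5523 0.2367 0.037 ] dp mm [ 4.  -0.1  0. ] rv [ 0.018 -0.003  0.003]
[[0, 0.0, -0.5, -0.0, 0.002, -0.0, 0.0], [0, 0.0, -0.5, -0.0, 0.002, -0.0, 0.0], [0, 0.0, -0.5, -0.0, 0.002, -0.0, 0.0], [0, 0.0, -0.5, -0.0, 0.002, -0.0, 0.0], [0, 0.0, -0.5, -0.0, 0.002, -0.0, 0.0], [0, 0.0, -0.5, -0.0, 0.002, -0.0, 0.0], [0, 0.0, -0.5, -0.0, 0.002, -0.0, 0.0], [0, 0.0, -0.5, -0.0, 0.002, -0.0, 0.0]]
```

Request:
play_rows(
  increments=[
    [0, 0, -2, -0.3, 0.006, 0, 0],
    [0, 0, -2, -0.3, 0.006, 0, 0],
    [0, 0, -2, -0.3, 0.006, 0, 0],
    [0, 0, -2, -0.3, 0.006, 0, 0],
    [0, 0, -2, -0.3, 0.006, 0, 0],
    [0, 0, -2, -0.3, 0.006, 0, 0],
    [0, 0, -2, -0.3, 0.006, 0, 0],
    [0, 0, -2, -0.3, 0.006, 0, 0],
  ],
)

```text
clock: 22.75
tool_pos: [0.5525, 0.2366, 0.0368]
eef_rot: [0.726, -0.688, 0.003, 0.003]
contact_force: [-7.9, -0.3, 5.3]
opening: 0.004
```

```bash
python3 -c "
from ov import *
st()
"
```

```text
t 22.75 pos [0.5525 0.2366 0.0368] yaw -86.96 tilt [-0.0004 -0.0078] F [-7.85 -0.28  5.28] M [-0.07  1.5  -0.12] op 0.004 q [-0.5   0.95  0.04  1.77 -0.05  0.43 -1.95]
```

Request:
play_rows(
  increments=[
    [0, 0, -3, -0.5, 0, 0.003, 0],
    [0, 0, -3, -0.5, 0, 0.003, 0],
    [0, 0, -4, -0.5, 0, 0.002, 0],
    [0, 0, -4, -0.5, 0, 0, 0],
    [0, 0, -5, -0.5, 0, 0, 0],
    [0, 0, -5, -0.5, 0, 0, 0],
    [0, 0, -5, -0.5, 0, 0, 0],
    [0, 0, -5, -0.5, 0, 0, 0],
  ],
)

```text
clock: 23.75
tool_pos: [0.5518, 0.2362, 0.0372]
eef_rot: [0.727, -0.686, -0.015, 0.036]
contact_force: [-14.0, -1.0, 10.5]
opening: 0.004
```

```bash
python3 -c "
from ov import *
st()
a=cv2.imread('pics/top0.png').astype(int);b=r.snapshot('top')[:,:,::-1].copy();cv2.imwrite('pics/t11.png',overlay(b,[],133,180,80,60,10,'top'));b=b.astype(int)
for u in (182,183):
  print(u,[(int(b[v,u,0]-b[v,u,2])) for v in range(200,222)],[(int(b[v,u,2])) for v in range(200,222)])
im=r.snapshot('side')[:,:,::-1].copy();cv2.imwrite('pics/s11.png',overlay(im,[],205,280,100,75,8))
"
```

```text
t 23.75 pos [0.5518 0.2362 0.0372] yaw -86.6 tilt [-0.0702 -0.0316] F [-14.02  -0.99  10.48] M [-0.22  2.66 -0.22] op 0.004 q [-0.49  0.97  0.03  1.69 -0.05  0.56 -1.94]
182 [6, 4, 2, -1, 1, 4, 9, 28, 58, 71, 77, 78, 80, 78, 56, 22, -26, -73, -56, -17, -2, -5] [52, 50, 46, 47, 49, 51, 53, 57, 51, 49, 44, 42, 45, 43, 49, 69, 115, 148, 132, 95, 79, 107]
183 [5, 5, 3, 5, 3, -1, 6, 28, 48, 69, 69, 73, 75, 70, 45, 11, -21, -49, -40, -11, -1, -4] [51, 54, 47, 41, 52, 54, 59, 67, 56, 41, 44, 46, 40, 44, 54, 92, 129, 142, 114, 89, 79, 111]
```

View pics/s11.png

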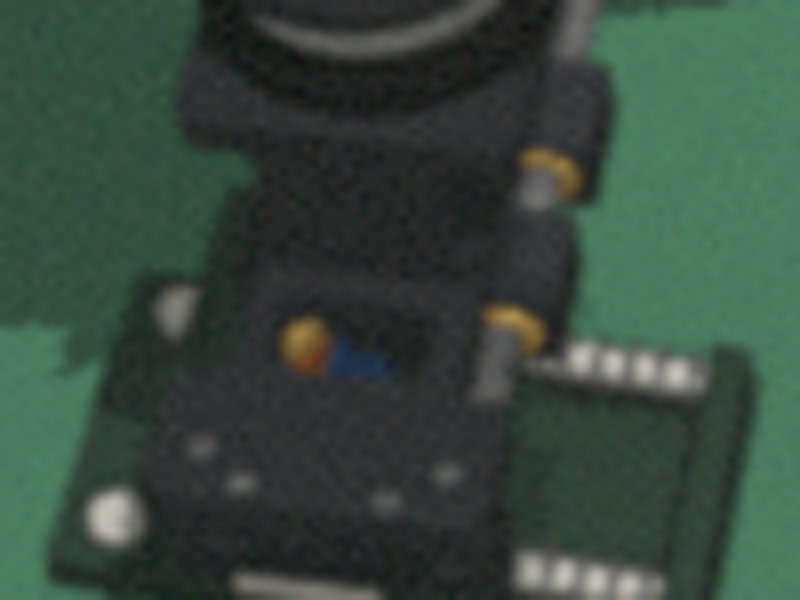

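View pics/t11.png

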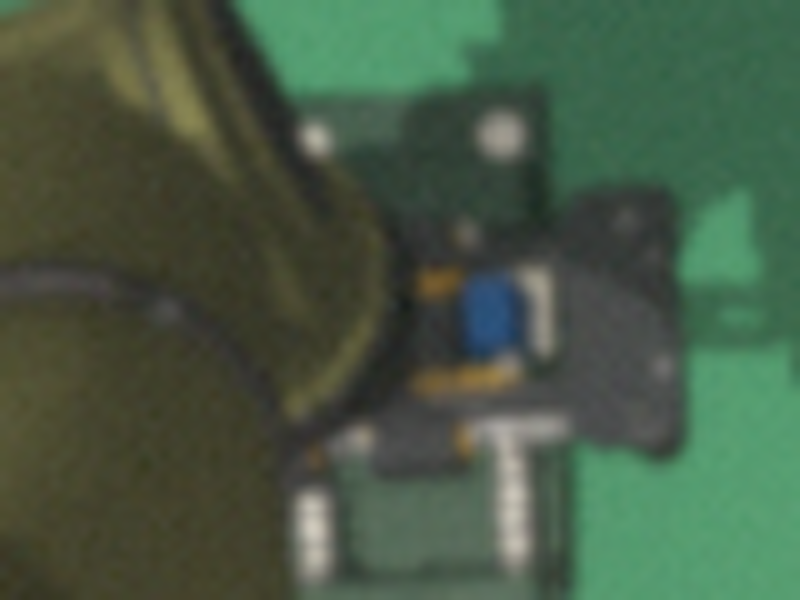

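The jaw is stalled at about 6 mm of travel with the force rising, so it should be flush. The wrist tilted 4° under the push, so I'll straighten it while keeping some push.

```bash
python3 -c "
from ov import *
plan(.5525,.2366,.0375,-87.3,4,0)
"
```

```text
at [0.5518 0.2363 0.0372] dp mm [0.7 0.3 0.3] rv [ 0.072 -0.028  0.011]
[[0, -0.1, -0.2, -0.1, 0.018, -0.007, 0.003], [0, -0.1, -0.2, -0.1, 0.018, -0.007, 0.003], [0, -0.1, -0.2, -0.1, 0.018, -0.007, 0.003], [0, -0.1, -0.2, -0.1, 0.018, -0.007, 0.003]]
```

Request:
play_rows(
  increments=[
    [0, 0, -2, -1, 0.018, -0.007, 0.003],
    [0, 0, -2, -1, 0.018, -0.007, 0.003],
    [0, 0, -2, -1, 0.018, -0.007, 0.003],
    [0, 0, -2, -1, 0.018, -0.006, 0.002],
    [0, 0, -2, -1, 0.012, 0, 0],
    [0, 0, -3, -1, 0.012, 0, 0],
    [0, 0, -3, -1, 0.012, 0, 0],
    [0, 0, -3, -1, 0.012, 0, 0],
  ],
)

```text
clock: 24.85
tool_pos: [0.5526, 0.2366, 0.0368]
eef_rot: [0.725, -0.689, 0.007, -0.003]
contact_force: [-7.1, 0.5, 0.5]
opening: 0.002
```

```bash
python3 -c "
from ov import *
st();plan(.5525,.2366,.0375,-87.3,4,0)
"
```

```text
t 24.85 pos [0.5526 0.2366 0.0368] yaw -87.06 tilt [ 0.0138 -0.0054] F [-7.15  0.53  0.47] M [ 0.07  1.6  -0.03] op 0.002 q [-0.51  0.94  0.04  1.78 -0.05  0.41 -1.96]
at [0.5526 0.2366 0.0368] dp mm [-0.1  0.   0.7] rv [-0.013 -0.006  0.004]
[[0, -0.0, 0.0, -0.2, -0.003, -0.002, 0.001], [0, -0.0, 0.0, -0.2, -0.003, -0.002, 0.001], [0, -0.0, 0.0, -0.2, -0.003, -0.002, 0.001], [0, -0.0, 0.0, -0.2, -0.003, -0.002, 0.001]]
```

Request:
play_rows(
  increments=[
    [0, 0, -4, -1, 0.01, 0, 0],
    [0, 0, -5, -1, 0.015, 0, 0],
    [0, 0, -6, -1.5, 0.02, 0, 0],
    [0, 0, -7, -1.5, 0.022, 0, 0],
    [0, 0, -7, -1.5, 0.025, 0, 0],
    [0, 0, -7, -1.5, 0.025, 0, 0],
    [0, 0, -7, -1.5, 0.025, 0, 0],
    [0, 0, -7, -1.5, 0.025, 0, 0],
  ],
)

```text
clock: 25.85
tool_pos: [0.5531, 0.2363, 0.0359]
eef_rot: [0.729, -0.683, 0.038, -0.023]
contact_force: [-12.3, -0.1, 0.4]
opening: 0.008
```

```bash
python3 -c "
from ov import *
st();plan(.5525,.2366,.0375,-87.3,4,0);r.snapshot('side');r.snapshot('side');r.snapshot('side');st()
"
```

```text
t 25.85 pos [0.5531 0.2363 0.0359] yaw -86.37 tilt [ 0.0872 -0.0184] F [-12.34  -0.09   0.38] M [ 0.14  2.86 -0.14] op 0.008 q [-0.56  0.94  0.09  1.85 -0.04  0.29 -1.98]
at [0.5531 0.2363 0.0359] dp mm [-0.6  0.3  1.6] rv [-0.086 -0.023  0.017]
[[0, -0.1, 0.1, -0.4, -0.022, -0.006, 0.004], [0, -0.1, 0.1, -0.4, -0.022, -0.006, 0.004], [0, -0.1, 0.1, -0.4, -0.022, -0.006, 0.004], [0, -0.1, 0.1, -0.4, -0.022, -0.006, 0.004]]
t 26.0 pos [0.5531 0.2363 0.0359] yaw -86.36 tilt [ 0.0869 -0.0185] F [-12.46   0.7    1.08] M [ 0.12  2.81 -0.1 ] op 0.006 q [-0.56  0.94  0.09  1.85 -0.04  0.29 -1.98]
```

Request:
play_rows(
  increments=[
    [0, 0, -6, -1, -0.01, -0.004, 0.003],
    [0, 0, -6, -1, -0.01, -0.004, 0.003],
    [0, 0, -6, -1, -0.01, -0.004, 0.003],
    [0, 0, -7, -1, -0.01, -0.004, 0.003],
    [0, 0, -8, -1.5, 0, -0.004, 0.003],
    [0, 0, -9, -1.5, 0.005, -0.003, 0.002],
    [0, 0, -10, -2, 0.01, 0, 0],
    [0, 0, -10, -2, 0.01, 0, 0],
  ],
)

```text
clock: 27.0
tool_pos: [0.5521, 0.2363, 0.0372]
eef_rot: [0.728, -0.685, -0.012, 0.028]
contact_force: [-20.5, -1.5, 8.8]
opening: 0.002
```

```bash
python3 -c "
from ov import *
st();plan(.5525,.2366,.0375,-87.3,4,0);r.snapshot('side');b=r.snapshot('top')[:,:,::-1].copy();im=r.snapshot('side')[:,:,::-1].copy();st()
cv2.imwrite('pics/t12.png',overlay(b,[],133,180,80,60,10,'top'));cv2.imwrite('pics/s12.png',overlay(im,[],205,280,100,75,8))
"
```

```text
t 27.0 pos [0.5521 0.2363 0.0372] yaw -86.55 tilt [-0.0556 -0.0239] F [-20.52  -1.47   8.76] M [-0.11  4.02 -0.24] op 0.002 q [-0.49  0.96  0.03  1.71 -0.05  0.53 -1.94]
at [0.5521 0.2363 0.0372] dp mm [0.4 0.3 0.3] rv [ 0.057 -0.021  0.012]
[[0, -0.1, -0.1, -0.1, 0.014, -0.005, 0.003], [0, -0.1, -0.1, -0.1, 0.014, -0.005, 0.003], [0, -0.1, -0.1, -0.1, 0.014, -0.005, 0.003], [0, -0.1, -0.1, -0.1, 0.014, -0.005, 0.003]]
t 27.15 pos [0.5521 0.2363 0.0372] yaw -86.56 tilt [-0.0555 -0.0239] F [-19.21   0.15  11.28] M [-0.18  4.05 -0.24] op 0.005 q [-0.49  0.96  0.03  1.71 -0.05  0.53 -1.94]
```

View pics/s12.png

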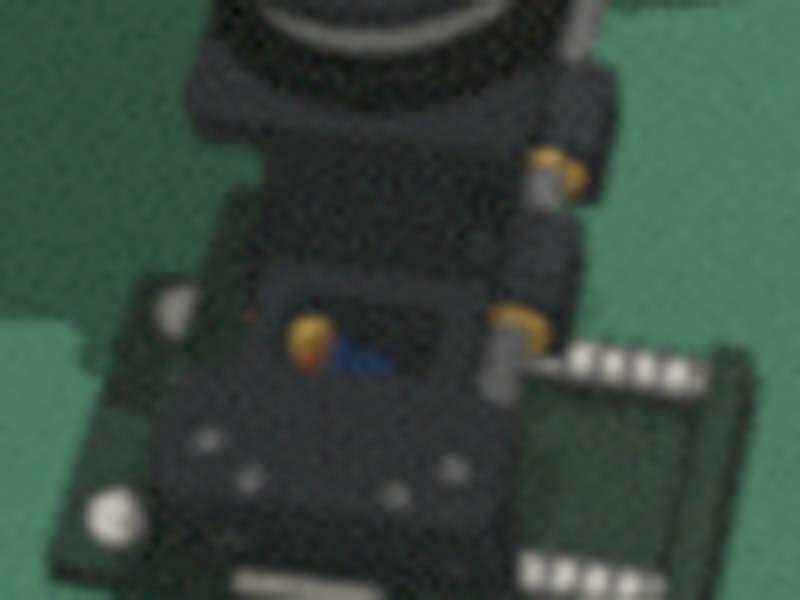

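View pics/t12.png

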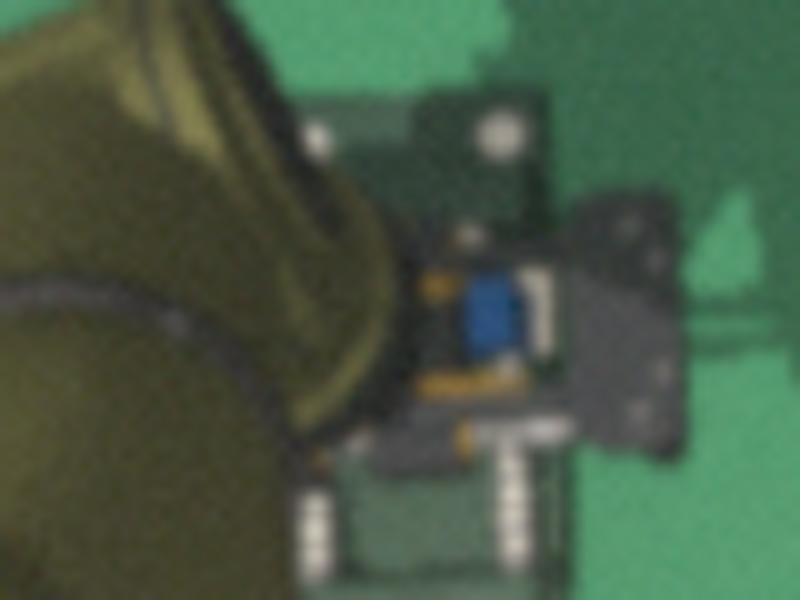

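The jaw holds at about 20 N, but with a 3° tilt and some downward force. I'll rebalance so the push is purely horizontal.

Request:
play_rows(
  increments=[
    [0, 0, -5, -1, 0.025, -0.005, 0.003],
    [0, 0, -5, -1, 0.025, -0.005, 0.003],
    [0, 0, -5, -1, 0.025, -0.005, 0.003],
    [0, 0, -6, -1.5, 0.025, -0.005, 0.003],
    [0, 0, -7, -1.5, 0.025, -0.003, 0],
    [0, 0, -8, -2, 0.025, -0.002, 0],
    [0, 0, -10, -2, 0.03, 0, 0],
    [0, 0, -10, -2, 0.03, 0, 0],
  ],
)

```text
clock: 28.15
tool_pos: [0.553, 0.2364, 0.0363]
eef_rot: [0.728, -0.685, 0.021, -0.013]
contact_force: [-18.8, 0.2, 4.7]
opening: 0.009
```

```bash
python3 -c "
from ov import *
st();r.snapshot('side');b=r.snapshot('top')[:,:,::-1].copy();st()
cv2.imwrite('pics/t13.png',overlay(b,[],133,180,80,60,10,'top'))
"
```

```text
t 28.15 pos [0.553  0.2364 0.0363] yaw -86.58 tilt [ 0.0491 -0.0105] F [-18.82   0.24   4.72] M [ 0.06  3.82 -0.11] op 0.009 q [-0.53  0.94  0.06  1.81 -0.04  0.35 -1.97]
t 28.25 pos [0.553  0.2364 0.0363] yaw -86.56 tilt [ 0.0492 -0.0107] F [-17.13   0.62   4.85] M [ 0.12  3.75 -0.13] op 0.005 q [-0.53  0.94  0.06  1.81 -0.04  0.35 -1.97]
```

View pics/t13.png

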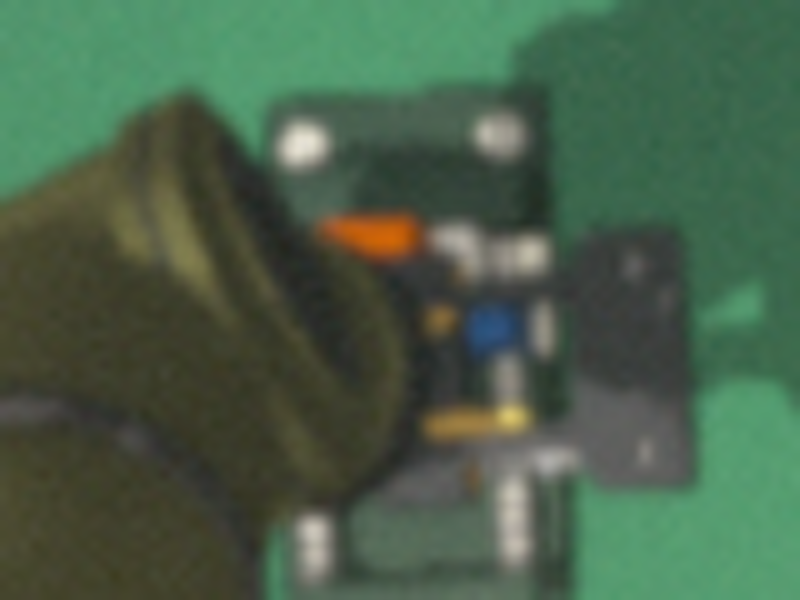

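```bash
python3 -c "
from ov import *
for i in range(8): im=r.snapshot('side')
st();cv2.imwrite('pics/s13.png',im[:,:,::-1])
"
```

```text
t 28.65 pos [0.553  0.2364 0.0363] yaw -86.58 tilt [ 0.0488 -0.0104] F [-17.52  -0.79   4.93] M [ 0.05  3.78 -0.17] op 0.006 q [-0.53  0.94  0.06  1.81 -0.04  0.35 -1.97]
```

View pics/s13.png

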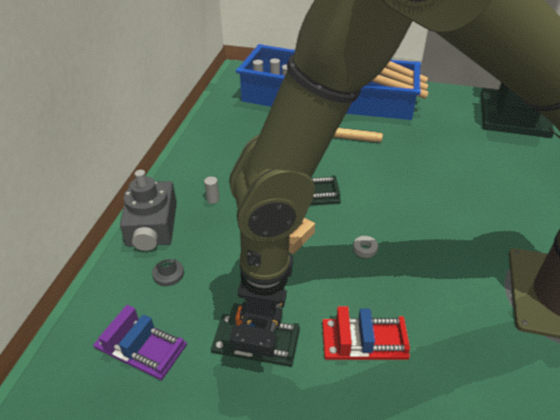

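In the top crop the tab is at (370,235). The floor strip beside the spacer spans rows 237–271, which is where it should be for a gap closed to 14 mm. The force is steady, so I'll hand in.

```bash
python3 -c "
from ov import *
r.finish_job();st()"
```

```text
the job is handed in; nothing more can be done
the job is handed in; nothing more can be done
```

The spacer is in the wide-gap fixture and I handed the job in at about 28.7 s, with the arm still holding the blue jaw pressed. The hand-in gives no verdict.

**What I did:**
- I took the spacer out of its holder by the tab and lowered it into the dark green fixture with the 20 mm gap.
- It touched the floor at the expected height with about 10 N, and I released it. It then stood free in the gap.
- I closed the fingers, turned the hand a quarter turn and pushed that fixture's jaw from behind.

**Last checks:**
- **Jaw position:** it stopped after about 6 mm of travel. The top view shows floor beside the spacer in the band expected for a gap closed to 14 mm.
- **Push:** steady at 17–19 N for 0.5 s before hand-in.
- **Centring:** the spacer was released with the tool about 1 mm or less from my measured centre of the jaw. I did not measure its sideways position again after letting go.
- **Other parts:** in the last side view the pin, bearing and hub stood where they started. The other fixture's jaw and part of the mallet were hidden by the arm, and I never worked near them.

**Less clean:**
- **Tilt:** the hand tilted 3–5° while pushing. I rebalanced it, and about 3° and 5 N of vertical force remained at the end.
- **Odd moment readings:** the wrist moment put that vertical force a little ahead of the fingers. I could not fully explain this. By the given sizes the gripper body clears the tab by about 17 mm.
- **Side camera:** it disagreed with the arm by about 1.5 pixels vertically, so I relied mainly on the top view and contact forces.

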